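# Deburr the drilled port of a vessel cover plate

### The job

Take the deburring tool (the one with the square handle) out of the holder and run its blade head all the way round the top edge of the drilled port in the steel plate: start at the side next to the little locating pin, go clockwise seen from above, keep the head bearing lightly on the edge the whole way (a few newtons, never over 12), and close the circle back at the pin. Then hang the tool back in its own well, collar fully down on the holder, and let go. Leave the other tools and labware as they are.

Things in the scene. Friction and masses are not known exactly. Their poses are not given: they have to be found in the camera images.
- tool: The deburring tool, 0.12 kg, hanging upright in one of the holder's wells. It alone has a square handle: black, 22 x 22 mm, from 4 to 66 mm above the origin (cap to 70 mm), flats square to its x and y. Origin: centre of the underside of its round collar (30 mm across, 4 mm thick), which rests on the holder's top. z points up. Below the collar an 8 mm steel neck carries the blade head.
- head (a point): Centre of the tool's blade head: a fluted steel ball 16 mm across, on the tool's axis 32 mm below the collar's underside; its lowest point is 40 mm below the collar's underside. It cuts equally on all sides, so the tool stays upright and need not be turned as it goes round.
- port (a point): Centre of the round port, a straight hole 44 mm across through a square steel plate 130 x 130 x 8 mm. x, y are true, but z is only nominal (58 mm): the plate was levelled by hand and its real edge lies up to 6.5 mm higher or lower and is out of level by up to 0.055 rad, which no reading shows. Axes as the stand's, z up; the side next to the pin is -x. The top edge is the one to deburr.
- pin (a point): Foot of the single round locating pin (8 mm across, 10 mm high) on the plate, 45 mm from the port's centre towards the stand's -x; height nominal. The ball runs on the edge when it sits part way into the port, its side on the edge: its centre then is about 17.5 mm (15 to 20.5) from the port's axis and about 6 mm (4 to 8) above the edge.
- stand: Stand fixed to the bench: base 130 x 130 x 12 mm, rubber feet, levelling screws (4 mm heads at the plate's corners), and the plate, which counts as part of it. Origin: centre of the underside. The feet yield straight down about 1 mm per 2.5 N. The edge needs 2 to 10 N of contact force from the blade head all the way round; over 12 N gouges it.
- holder: White tool holder block fixed to the bench, 60 x 180 x 52 mm (x, y, z), origin under its centre. Three round wells, 20 mm across and 46 mm deep, open in its top face (z = 52 mm), in a row along its y at -60, 0 and +60 mm; a tool hangs in each by its collar.
- awl: The awl: hangs in the holder like the deburring tool, but its handle is round, 20 mm across and 40 mm tall above a 30 mm collar. Origin: centre of the collar's underside, at the holder's top face. Leave it alone.
- scraper: The scraper: hangs in the holder too; a thin round stem 12 mm across with a flat round 26 mm knob on top, 46 mm tall above the holder. Origin: centre of the collar's underside, at the holder's top face. Leave it alone.
- tube_rack: Blue plastic test-tube rack with capped tubes, 200 x 70 x 100 mm, origin under its centre, long side along its x. Leave it alone.
- beaker: Glass beaker, 70 mm across, 90 mm tall, origin under its centre. Leave it alone.
- bottle: White plastic bottle with a cap, 60 mm across, 130 mm tall, origin under its centre. Leave it alone.
- tip_box: Flat grey box with a clear lid, 94 x 134 x 66 mm, origin under its centre. Leave it alone.
- jar: Small amber glass jar, 56 mm across, 70 mm tall, origin under its centre. Leave it alone.
- pen: Black marker pen lying flat, 130 x 11 x 11 mm, along its x. Leave it alone.

How it is judged:
By the outcome, as a careful person would: the job done as asked, in the order asked, and still so for the second after the job is handed in, with the robot touching nothing.
It also fails if it takes over 72 s, if anything falls off the work surface, if the arm or the gripper's body presses on something with over 40 N, if the wrist force passes 120 N, or if a joint passes its speed limit or range.

### The arm

A 7-joint arm with a two-finger parallel gripper is mounted at the origin on the work surface. World frame = base frame: x ahead of the robot, y to its left, z up, the work surface at z = 0. Lengths are in m, angles in rad, forces in N, time in s.
With the tool pointing down it reaches from about 0.4 to 0.85 m from the base axis. Payload 4.4 kg.
Tool frame: the origin (TCP) lies midway between the tips of the shut fingers; the grasp point (between the pads) lies bot.pinch_z behind it (bot.pinch_z is the distance from the TCP to the grasp point, in m); y points along the fingers, x is the direction in which the jaws open and shut, and the axes are right-handed (so a half turn about y gives the same grasp; the last joint's range is limited). The gripper opens to 94 mm and grips with 3 to 60 N. Pads are 16 mm wide; open, the fingers measure 119 mm over their backs; the gripper's body (75 mm by 177 mm) begins 78 mm behind the grasp point.
Start: joints at [-1.384, 0.628, 0.038, 1.517, -0.027, 0.996, -0.02], TCP at [0.163, 0.629, 0.205] pointing down, gripper open.
Joint ranges: [-3.06, 3.06], [-0.37, 2.12], [-1.25, 1.32], [0.18, 2.47], [-1.1, 4.24], [0.23, 1.98], [-2.94, 2.94]. Speed limits (rad/s): [2.57, 2.57, 3.14, 3.14, 3.14, 3.14, 3.14].

### API

Orientations are given as a unit quaternion [w, x, y, z].
In Python, from plant import bot gives the robot as it stands.
- The arm moves only by the tool servo_tool, never from a script. Its argument "deltas" is a list of rows, each an object of numbers: "x", "y", "z": the shift along the tool's x, y, z in mm; "spin": the turn about the tool's y in rad. In form: [{"x": .., "y": .., "z": .., "spin": ..}, ...]. A call has 1 to 8 rows; each row shifts and turns the commanded pose from where the row before left it, along the tool's axes as they then stand; what a row does not reach is not made up. A row lasts 1/12 s, in which the tool goes at most 41.7 mm and 7.16 degrees, less where a joint would pass 70% of its speed; a pose out of reach is approached as far as the arm can. A call with a gripper value outside its range is refused whole. "gripper" is the finger opening in mm, from 0 to 94, set as the call begins (left out, the last holds). The fingers move at their own pace and stop on an object; "squeeze" is the grip in N (left out, the last holds). Time passes only in rows, so rows that do not move let the fingers close. It gives the time, the measured TCP pose, the force and the opening at its end, in the units of the state.
- bot.read_state(): the state, without advancing time (a new reading comes with each control period).
- bot.camera(name): name is "side" or "top"; returns a dict with "image" (384x512x3 uint8, red, green, blue), "z_map" (384x512 float32, m along the optical axis (not along the pixel's ray), 0 where there is no reading), "camera_matrix" (3x3 intrinsics, pixels), "cam_to_world" (4x4, takes a point from camera to world coordinates). Camera axes: x right, y down, z forward; pixel columns grow to the right and rows downward; lengths in m; the calibration is good to about 2 mm. A picture is of the moment at which its call begins.
- bot.sign_off(): hands the job in, once; it reports no verdict.
Trained networks look in a picture, given as the dict that the camera call returned (one of the last four; its "shot" number tells which), for a name from the list of things; names that differ only in an ending like _2 or _b are one class to them, and where a whole thing is asked for, a point or a joint stands for the part that bears it (a point fixed in the world has none). Each returns a list of dicts, best first, with "p" (0 to 1); they miss things now and then, are a little off and sometimes report something else, mostly with a low value. They report only what shows in the picture. A call takes as long as a camera call.
- bot.boxes_of(picture, target): "extent" ([left, top, right, bottom] as shares, 0 to 1, of the picture: columns of its width, rows of its height, round what is visible of it).
The state is a dict: "clock": time; "joints": joint angles; "joint_velocities": joint speeds; "joint_efforts": joint torques, N m; "eef_pos": TCP position; "tool_rot": TCP orientation; "force": force on the tool from outside, world axes, zero at the start; "moment": the same for the moment, N m; "width": finger opening in m.
Only numpy, scipy, OpenCV 4.12 (cv2) and the standard library are available. Lean on these libraries where they do the work, as an engineer would, in place of code of your own. Each camera call takes 0.05 s, during which the arm holds its last target. There are 200 camera calls.

## Working session

There is one attempt and no reset: what is moved stays moved. The work goes in short steps, Python scripts to look and compute and a tool call to move; the robot and the scene stay as the last step left them, time stands still between calls to the robot, and variables do not carry over. Pictures are saved under pics/ and viewed, about 8 in all and at most 12, crops included, and the job is handed in when it is done.

Besides the shell and the picture viewer there is one more tool, called after "Emit:" as a command line: name --argument value ..., lists and objects as JSON in quotes. servo_tool: Moves the arm, as the interface text tells. Its arguments: {"type":"object","properties":{"deltas":{"type":"array","items":{"type":"object","properties":{"x":{"type":"number"},"y":{"type":"number"},"z":{"type":"number"},"spin":{"type":"number"}}}},"gripper":{"type":"number"},"squeeze":{"type":"number"}},"required":["deltas"]}

```bash
ls; mkdir -p pics; python3 - <<'E'
from plant import bot
import cv2,numpy as np,pickle
print(bot.read_state(), bot.pinch_z)
for n in("top","side"):
    p=bot.camera(n); pickle.dump(p,open(n+".pkl","wb"))
    cv2.imwrite(f"pics/{n}0.png",cv2.resize(p["image"][:,:,::-1],(800,600)))
    print(n,p["camera_matrix"].tolist(),np.round(p["cam_to_world"],4).tolist())
    for t in("tool","holder","stand","awl","scraper"):
        print(t,[(round(b["p"],2),np.round(b["extent"],3).tolist()) for b in bot.boxes_of(p,t)[:2]])
E
```

```text
pics
{'clock': 0.0, 'joints': array([-1.38379564,  0.62935645,  0.03844575,  1.51836631, -0.0269954 ,
        0.9962857 , -0.02004062]), 'joint_velocities': array([ 9.38257814e-04,  7.71567060e-04, -6.49240899e-04,  1.83071581e-03,
        1.44997061e-03,  1.40913450e-03,  9.46265067e-05]), 'joint_efforts': array([-5.84700774e-04, -5.49730754e+01,  1.14293039e+00, -1.86621970e+01,
       -5.23021817e-02,  2.40238581e-02,  1.72360087e-04]), 'eef_pos': array([0.1623844 , 0.62869762, 0.20454805]), 'tool_rot': array([-0.55863211,  0.55947134,  0.43244383, -0.43349085]), 'force': array([-0.060359  ,  0.36147883,  0.66290496]), 'moment': array([ 0.08291222, -0.00198431,  0.00279984]), 'width': 0.0939488659116332} 0.0188
top [[449.2134398276343, 0.0, 255.85208092522666], [0.0, 449.2134398276343, 192.81331640769545], [0.0, 0.0, 1.0]] [[-0.0282, -0.9957, 0.0883, 0.4222], [-0.9995, 0.0266, -0.0196, 0.0073], [0.0171, -0.0888, -0.9959, 1.3452], [0.0, 0.0, 0.0, 1.0]]
tool [(0.71, [0.681, 0.461, 0.712, 0.498])]
holder [(0.69, [0.587, 0.446, 0.716, 0.514])]
stand [(0.71, [0.292, 0.466, 0.412, 0.614])]
awl [(0.49, [0.68, 0.466, 0.709, 0.502])]
scraper [(0.39, [0.643, 0.465, 0.664, 0.492])]
side [[411.5456346338949, 0.0, 253.69981244625637], [0.0, 411.5456346338949, 188.9798810526963], [0.0, 0.0, 1.0]] [[0.8463, -0.34, 0.4101, -0.0223], [-0.5326, -0.5562, 0.638, -0.8818], [0.0112, -0.7583, -0.6518, 0.9809], [0.0, 0.0, 0.0, 1.0]]
tool [(0.49, [0.598, 0.613, 0.627, 0.664]), (0.21, [0.37, 0.396, 0.466, 0.505])]
holder [(0.67, [0.547, 0.575, 0.638, 0.716]), (0.58, [0.474, 0.331, 0.503, 0.389])]
stand [(0.68, [0.374, 0.391, 0.468, 0.508])]
awl [(0.51, [0.557, 0.553, 0.584, 0.592])]
scraper [(0.51, [0.584, 0.587, 0.604, 0.634])]
```

```bash
python3 - <<'E'
import cv2,pickle
p=pickle.load(open("top.pkl","rb"));im=p["image"][:,:,::-1]
cv2.imwrite("pics/topcrop.png",cv2.resize(im[140:270,130:390],(800,400),interpolation=cv2.INTER_CUBIC))
E
```

```text
(no output)
```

View pics/top0.png

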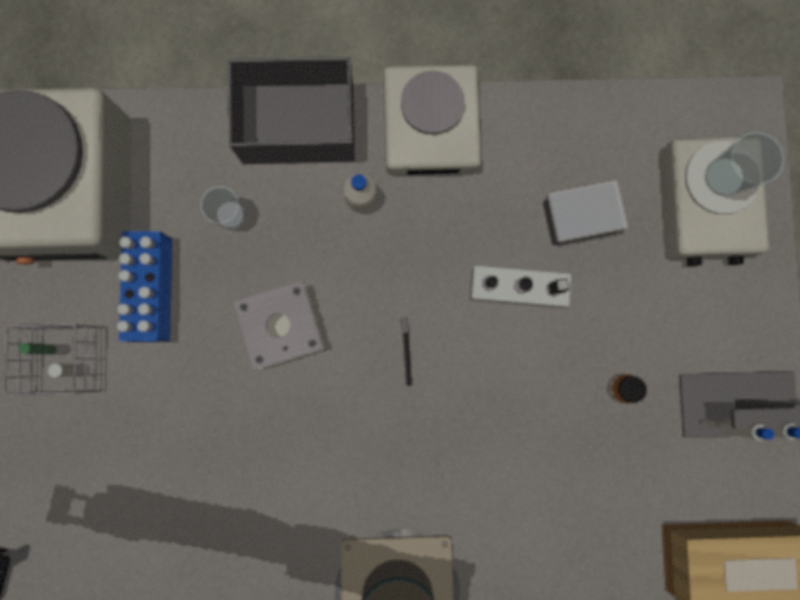

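View pics/side0.png

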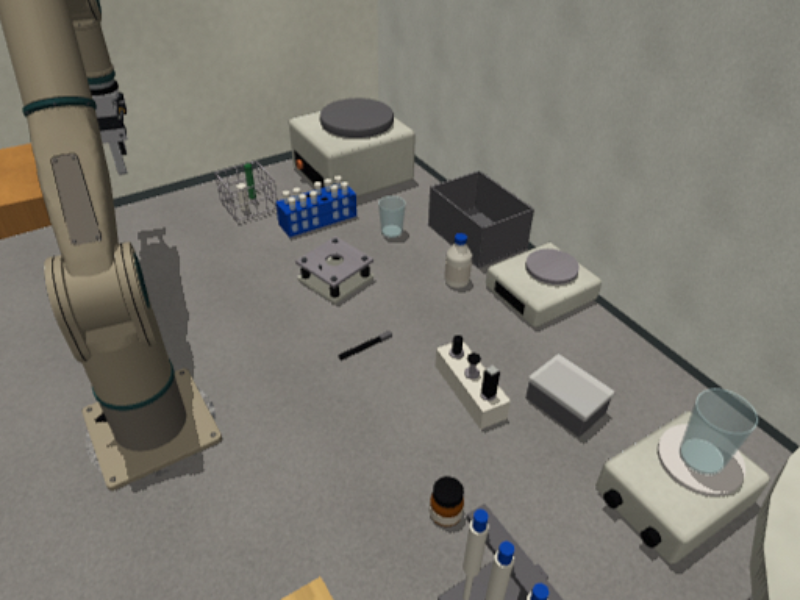

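The top view shows the holder at about (521,286) with the square handle at its right end (560,286). The plate is at (280,326), with its port at (281,325) and the pin below it at about (286,348). The side view agrees: the square black handle is the nearest tool, at (490,382).

View pics/topcrop.png

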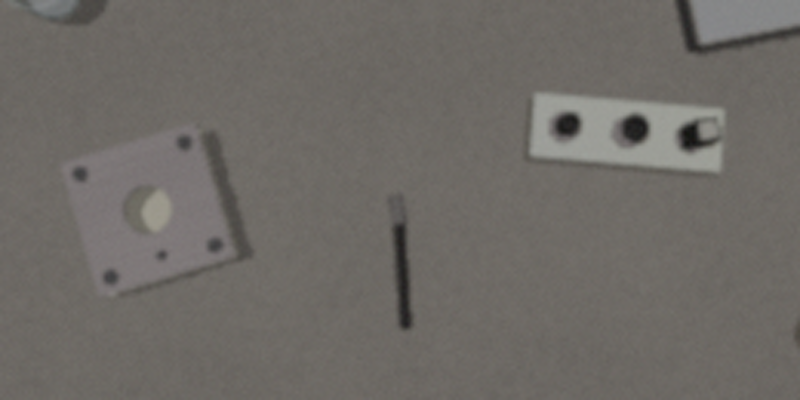

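```bash
cat > h.py <<'E'
import numpy as np,cv2,pickle
from scipy.spatial.transform import Rotation as R
def cloud(p):
    z=p["z_map"];K=p["camera_matrix"];T=p["cam_to_world"]
    v,u=np.mgrid[:z.shape[0],:z.shape[1]]
    c=np.stack([(u-K[0,2])/K[0,0]*z,(v-K[1,2])/K[1,1]*z,z],-1)
    w=c@T[:3,:3].T+T[:3,3]; w[z==0]=np.nan
    return w
def ray(p,u,v,h):  # pixel -> world at height h
    K=p["camera_matrix"];T=p["cam_to_world"]
    d=T[:3,:3]@np.array([(u-K[0,2])/K[0,0],(v-K[1,2])/K[1,1],1]);o=T[:3,3]
    return o+d*(h-o[2])/d[2]
def rect(m):
    r=cv2.minAreaRect((m*1000).astype(np.float32)); return np.round(r[0],1),np.round(r[1],1),round(r[2],2)
E
python3 - <<'E'
from h import *
for n in("top","side"):
    p=pickle.load(open(n+".pkl","rb"));w=cloud(p)
    x,y,z=w[...,0],w[...,1],w[...,2]
    print(n,"bench z",np.nanmedian(z[(abs(x-.45)<.05)&(abs(y+.0)<.05)]))
    H=(x>.38)&(x<.62)&(y<-.1)&(y>-.35)
    hm=H&(abs(z-.052)<.008); print("holder",hm.sum(),rect(w[hm][:,:2]),np.median(z[hm]))
    tm=H&(z>.108)&(z<.13); print("tool top",tm.sum(),w[tm].mean(0) if tm.any() else 0, rect(w[tm][:,:2]) if tm.any() else 0)
    S=(x>.3)&(x<.55)&(y<.3)&(y>.05)
    sm=S&(abs(z-.058)<.012); print("plate",sm.sum(),rect(w[sm][:,:2]),np.median(z[sm]))
    A=np.c_[w[sm][:,:2],np.ones(sm.sum())];print(np.linalg.lstsq(A,w[sm][:,2],rcond=None)[0])
    hole=S&(z<.04); 
E
```

```text
top bench z 0.000320189309739205
holder 1055 (array([ 561.2, -242.8]), array([180.4,  61.3]), 83.29) 0.0520666136360286
tool top 72 [ 0.5539988  -0.30110008  0.11860393] (array([ 554.7, -302.6]), array([22.4, 22.4]), 4.19)
plate 1684 (array([500.7, 208. ]), array([130.6, 130.4]), 15.66) 0.059620825768819
[0.01224736 0.01824627 0.04982102]
side bench z 0.0029191719239289315
holder 716 (array([ 561.2, -245.8]), array([183.5,  62.5]), 83.46) 0.053950948071958826
tool top 74 [ 0.55257338 -0.30754236  0.11884306] (array([ 554.7, -305.1]), array([24.5, 24.1]), 6.94)
plate 721 (array([498.4, 206.4]), array([132. , 135.8]), 15.29) 0.06193425274698128
[0.015127   0.02493267 0.04923286]
```

The crop puts the port centre at (148,210) and the pin at (161,255). The pin is on the robot's side, so the stand's yaw is about 15.5°.

```bash
cat >> h.py <<'E'
def rot(s): q=s["tool_rot"]; return R.from_quat([q[1],q[2],q[3],q[0]]).as_matrix()
E
python3 - <<'E'
from h import *
from plant import bot
s=bot.read_state();print(np.round(rot(s),3).tolist())
p=pickle.load(open("top.pkl","rb"))
f=lambda a,b:ray(p,130+(a+.5)*.325-.5,140+(b+.5)*.325-.5,.058+0.0016)[:2]*1000
g=p["image"].astype(np.float32).mean(2)
print("port",f(148,210),"pin",f(161,255),"corners mid",(f(80,174)+f(184,143)+f(215,245)+f(111,277))/4)
# plate by colour, subpixel: upsample & threshold vs bench
for n in("top","side"):
    p=pickle.load(open(n+".pkl","rb"));w=cloud(p)
    for lo in(.046,.050,.052):
        m=(w[...,0]>.38)&(w[...,0]<.62)&(w[...,1]<.32)&(w[...,1]>.1)&(w[...,2]>lo)&(w[...,2]<.072)
        c=np.array(cv2.findContours(m.astype(np.uint8),cv2.RETR_EXTERNAL,cv2.CHAIN_APPROX_NONE)[0],dtype=object)
        c=max(c,key=len).reshape(-1,2).astype(int)
        mm=np.zeros(m.shape,np.uint8);cv2.fillPoly(mm,[c.astype(np.int32)],1)
        v,u=np.nonzero(mm);q=np.array([ray(p,a,b,.0585)[:2]*1000 for a,b in zip(u,v)])
        pl=w[m];print(n,lo,"plate centroid",q.mean(0),"z",np.median(pl[:,2]))
        hv,hu=np.nonzero((mm>0)&~m);
        h=np.array([ray(p,a,b,.0585)[:2]*1000 for a,b in zip(hu,hv)]);
        k=np.linalg.norm(h-q.mean(0),axis=1)<30; print("hole",h[k].mean(0) if k.any() else 0,k.sum())
    t=(w[...,2]>.112)&(w[...,2]<.13)&(abs(w[...,0]-.554)<.03)&(abs(w[...,1]+.303)<.03)
    print("tool top",np.array([ray(p,a,b,.122)[:2]*1000 for b,a in zip(*np.nonzero(t))]).mean(0))
E
```

```text
[[0.25, 0.0, -0.968], [0.968, 0.0, 0.25], [0.0, -1.0, 0.0]]
port [498.94295126 206.25571863] pin [456.9108533  194.79186265] corners mid [499.3586142  206.67807926]
top 0.046 plate centroid [500.2210287  208.05447172] z 0.05972878979463503
hole [500.00531453 207.76639622] 181
top 0.05 plate centroid [500.21159965 208.11689479] z 0.05973360913454118
hole [499.92239422 207.8501766 ] 182
top 0.052 plate centroid [500.23833175 208.21967749] z 0.05974390466343693
hole [500.01239961 207.93103428] 183
tool top [ 553.910028   -300.89137847]
side 0.046 plate centroid [499.85159117 205.42331569] z 0.062119522550701634
hole [499.83668063 206.55636249] 52
side 0.05 plate centroid [499.85159117 205.42331569] z 0.062119522550701634
hole [499.83668063 206.55636249] 52
side 0.052 plate centroid [500.07913628 205.69687005] z 0.06215816566786836
hole [499.83668063 206.55636249] 52
tool top [ 551.89786074 -308.57929072]
```

```bash
cat >> h.py <<'E'
import json
def plan(pts,yaw=None,step=38,R0=None,p0=None,dec=0):
    """rows for straight legs through pts (world m); yaw = jaw yaw in deg at end"""
    from plant import bot
    s=bot.read_state(); M=rot(s) if R0 is None else R0; p=np.array(s["eef_pos"] if p0 is None else p0)*1000
    a=np.degrees(np.arctan2(M[1,0],M[0,0])); d=0 if yaw is None else ((yaw-a+90)%180-90)
    rows=[]
    for t in pts:
        t=np.array(t)*1000; n=max(1,int(np.ceil(np.linalg.norm(t-p)/step)))
        for i in range(n):
            dp=(t-p)/(n-i); sp=round(float(np.clip(-np.radians(d),-.12,.12)),3)
            l=np.round(M.T@dp,dec); r=dict(zip("xyz",(l+0).tolist())); 
            if abs(sp)>.004: r["spin"]=sp; d+=np.degrees(sp)
            p=p+M@l; rows.append(r)
            if "spin" in r: M=M@R.from_rotvec([0,sp,0]).as_matrix()
    for i in range(0,len(rows),8): print(json.dumps(rows[i:i+8]))
    print("end",p,"left yaw",d)
E
python3 -c "
from h import *
plan([(.50,.12,.22),(.5543,-.3028,.20)],yaw=5)"
```

```text
[{"x": -24.0, "y": -1.0, "z": -27.0, "spin": 0.12}, {"x": -21.0, "y": -1.0, "z": -29.0, "spin": 0.12}, {"x": -17.0, "y": -1.0, "z": -32.0, "spin": 0.12}, {"x": -13.0, "y": -1.0, "z": -33.0, "spin": 0.12}, {"x": -9.0, "y": -1.0, "z": -35.0, "spin": 0.12}, {"x": -5.0, "y": -1.0, "z": -36.0, "spin": 0.12}, {"x": 0.0, "y": -1.0, "z": -36.0, "spin": 0.12}, {"x": 4.0, "y": -1.0, "z": -36.0, "spin": 0.12}]
[{"x": 8.0, "y": -1.0, "z": -35.0, "spin": 0.12}, {"x": 12.0, "y": -1.0, "z": -34.0, "spin": 0.12}, {"x": 16.0, "y": -1.0, "z": -32.0, "spin": 0.031}, {"x": 17.0, "y": -1.0, "z": -31.0}, {"x": 17.0, "y": -1.0, "z": -32.0}, {"x": 17.0, "y": 0.0, "z": -31.0}, {"x": 17.0, "y": -1.0, "z": -32.0}, {"x": 17.0, "y": 0.0, "z": -31.0}]
[{"x": 18.0, "y": -1.0, "z": -32.0}, {"x": 1.0, "y": 2.0, "z": -35.0}, {"x": 1.0, "y": 2.0, "z": -36.0}, {"x": 2.0, "y": 2.0, "z": -35.0}, {"x": 1.0, "y": 2.0, "z": -36.0}, {"x": 2.0, "y": 2.0, "z": -35.0}, {"x": 1.0, "y": 1.0, "z": -36.0}, {"x": 2.0, "y": 2.0, "z": -35.0}]
[{"x": 1.0, "y": 1.0, "z": -36.0}, {"x": 2.0, "y": 2.0, "z": -35.0}, {"x": 1.0, "y": 1.0, "z": -36.0}, {"x": 2.0, "y": 2.0, "z": -35.0}, {"x": 1.0, "y": 1.0, "z": -36.0}]
end [ 554.08551358 -303.17134199  200.37659473] left yaw 0.01659298441498014
```

Emit:
servo_tool --deltas '[{"x": -24,"y": -1,"z": -27,"spin": 0.12},{"x": -21,"y": -1,"z": -29,"spin": 0.12},{"x": -17,"y": -1,"z": -32,"spin": 0.12},{"x": -13,"y": -1,"z": -33,"spin": 0.12},{"x": -9,"y": -1,"z": -35,"spin": 0.12},{"x": -5,"y": -1,"z": -36,"spin": 0.12},{"x": 0,"y": -1,"z": -36,"spin": 0.12},{"x": 4,"y": -1,"z": -36,"spin": 0.12}]'

```text
clock: 1.27
eef_pos: [0.3228, 0.3878, 0.2138]
tool_rot: [0.696, -0.696, -0.124, 0.124]
force: [0.3, 1.2, 0.1]
width: 0.0938
```

Emit:
servo_tool --deltas '[{"x": 8,"y": -1,"z": -35,"spin": 0.12},{"x": 12,"y": -1,"z": -34,"spin": 0.12},{"x": 16,"y": -1,"z": -32,"spin": 0.031},{"x": 17,"y": -1,"z": -31},{"x": 17,"y": -1,"z": -32},{"x": 17,"y": 0,"z": -31},{"x": 17,"y": -1,"z": -32},{"x": 17,"y": 0,"z": -31}]'

```text
invalid input
```

Emit:
servo_tool --deltas '[{"x": 18,"y": -1,"z": -32},{"x": 1,"y": 2,"z": -35},{"x": 1,"y": 2,"z": -36},{"x": 2,"y": 2,"z": -35},{"x": 1,"y": 2,"z": -36},{"x": 2,"y": 2,"z": -35},{"x": 1,"y": 1,"z": -36},{"x": 2,"y": 2,"z": -35}]'

```text
invalid input
```

Emit:
servo_tool --deltas '[{"x": 1,"y": 1,"z": -36},{"x": 2,"y": 2,"z": -35},{"x": 1,"y": 1,"z": -36},{"x": 2,"y": 2,"z": -35},{"x": 1,"y": 1,"z": -36},{"x": 0,"y": 0,"z": 0}]'

```text
invalid input
```

```bash
python3 - <<'E'
from h import *
from plant import bot
s=bot.read_state();print(s["joints"],s["joint_velocities"].max())
plan([(.5543,-.3028,.075)],yaw=5,step=30)
p=bot.camera("side");pickle.dump(p,open("side1.pkl","wb"))
im=p["image"][:,:,::-1]
cv2.imwrite("pics/side1.png",cv2.resize(im[120:290,230:400],(600,600),interpolation=cv2.INTER_CUBIC))
E
```

```text
[-1.15900046  0.42567853  0.32044581  1.91322845 -0.17775886  0.82905131
 -0.39251351] 0.4555609053387608
[{"x": -1.0, "y": 6.0, "z": -29.0, "spin": 0.12}, {"x": 3.0, "y": 6.0, "z": -29.0, "spin": 0.12}, {"x": 6.0, "y": 5.0, "z": -28.0, "spin": 0.025}, {"x": 7.0, "y": 6.0, "z": -28.0}, {"x": 7.0, "y": 5.0, "z": -28.0}, {"x": 7.0, "y": 6.0, "z": -28.0}, {"x": 7.0, "y": 5.0, "z": -28.0}, {"x": 7.0, "y": 6.0, "z": -28.0}]
[{"x": 7.0, "y": 5.0, "z": -28.0}, {"x": 7.0, "y": 6.0, "z": -28.0}, {"x": 7.0, "y": 5.0, "z": -29.0}, {"x": 7.0, "y": 6.0, "z": -28.0}, {"x": 7.0, "y": 5.0, "z": -29.0}, {"x": 7.0, "y": 6.0, "z": -28.0}, {"x": 7.0, "y": 5.0, "z": -29.0}, {"x": 7.0, "y": 6.0, "z": -28.0}]
[{"x": 7.0, "y": 5.0, "z": -29.0}, {"x": 6.0, "y": 6.0, "z": -28.0}, {"x": 7.0, "y": 5.0, "z": -29.0}, {"x": 6.0, "y": 6.0, "z": -28.0}, {"x": 7.0, "y": 5.0, "z": -29.0}, {"x": 6.0, "y": 6.0, "z": -28.0}, {"x": 7.0, "y": 5.0, "z": -29.0}, {"x": 6.0, "y": 6.0, "z": -28.0}]
[{"x": 7.0, "y": 5.0, "z": -29.0}]
end [ 554.39933448 -302.86701857   75.34047093] left yaw -0.0010129952716244617
```

View pics/side1.png

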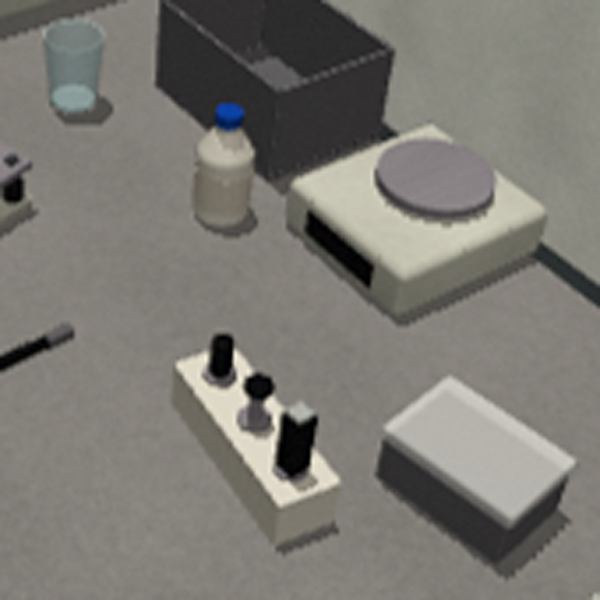

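The second and later move calls in that batch were refused, so I'll send one move per turn. The side view shows the square handle upright and undisturbed at (297,440) in the crop.

```bash
python3 -c "
from h import *
plan([(.50,.05,.19),(.5543,-.3028,.16)],yaw=5,step=40)"
```

```text
[{"x": 5.0, "y": 3.0, "z": -37.0, "spin": 0.12}, {"x": 10.0, "y": 3.0, "z": -36.0, "spin": 0.12}, {"x": 14.0, "y": 3.0, "z": -34.0, "spin": 0.01}, {"x": 14.0, "y": 2.0, "z": -34.0}, {"x": 14.0, "y": 3.0, "z": -34.0}, {"x": 14.0, "y": 2.0, "z": -35.0}, {"x": 14.0, "y": 3.0, "z": -34.0}, {"x": 15.0, "y": 2.0, "z": -35.0}]
[{"x": 14.0, "y": 3.0, "z": -34.0}, {"x": 15.0, "y": 2.0, "z": -35.0}, {"x": 3.0, "y": 4.0, "z": -40.0}, {"x": 3.0, "y": 3.0, "z": -40.0}, {"x": 2.0, "y": 4.0, "z": -39.0}, {"x": 3.0, "y": 3.0, "z": -40.0}, {"x": 2.0, "y": 4.0, "z": -39.0}, {"x": 3.0, "y": 3.0, "z": -40.0}]
[{"x": 2.0, "y": 4.0, "z": -39.0}, {"x": 3.0, "y": 3.0, "z": -40.0}, {"x": 2.0, "y": 4.0, "z": -39.0}]
end [ 554.227354   -302.75654686  159.72352165] left yaw 0.017302306032632164
```

Emit:
servo_tool --deltas '[{"x": 5,"y": 3,"z": -37,"spin": 0.12},{"x": 10,"y": 3,"z": -36,"spin": 0.12},{"x": 14,"y": 3,"z": -34,"spin": 0.01},{"x": 14,"y": 2,"z": -34},{"x": 14,"y": 3,"z": -34},{"x": 14,"y": 2,"z": -35},{"x": 14,"y": 3,"z": -34},{"x": 15,"y": 2,"z": -35}]'

```text
invalid input
```

Emit:
servo_tool --deltas '[{"x": 5,"y": 3,"z": -37,"spin": 0.12},{"x": 10,"y": 3,"z": -36,"spin": 0.12},{"x": 14,"y": 3,"z": -34,"spin": 0.01},{"x": 14,"y": 2,"z": -34,"spin": 0},{"x": 14,"y": 3,"z": -34,"spin": 0},{"x": 14,"y": 2,"z": -35,"spin": 0},{"x": 14,"y": 3,"z": -34,"spin": 0},{"x": 15,"y": 2,"z": -35,"spin": 0}]'

```text
clock: 1.98
eef_pos: [0.4654, 0.127, 0.1925]
tool_rot: [0.706, -0.706, -0.039, 0.039]
force: [1.4, 0.5, -0.2]
width: 0.0941
```

Emit:
servo_tool --deltas '[{"x": 14,"y": 3,"z": -34,"spin": 0},{"x": 15,"y": 2,"z": -35,"spin": 0},{"x": 3,"y": 4,"z": -40,"spin": 0},{"x": 3,"y": 3,"z": -40,"spin": 0},{"x": 2,"y": 4,"z": -39,"spin": 0},{"x": 3,"y": 3,"z": -40,"spin": 0},{"x": 2,"y": 4,"z": -39,"spin": 0},{"x": 3,"y": 3,"z": -40,"spin": 0}]'

```text
clock: 2.65
eef_pos: [0.5428, -0.1737, 0.1663]
tool_rot: [0.706, -0.706, -0.038, 0.038]
force: [0.8, 0.7, 0.4]
width: 0.0943
```

Emit:
servo_tool --deltas '[{"x": 2,"y": 4,"z": -39,"spin": 0},{"x": 3,"y": 3,"z": -40,"spin": 0},{"x": 2,"y": 4,"z": -39,"spin": 0},{"x": 0,"y": 0,"z": 0,"spin": 0},{"x": 0,"y": 0,"z": 0,"spin": 0}]'

```text
clock: 3.07
eef_pos: [0.5616, -0.2918, 0.155]
tool_rot: [-0.706, 0.707, 0.036, -0.037]
force: [-1.0, 0.2, -0.3]
width: 0.0938
```

```bash
sed -i 's/if abs(sp)>.004: r\["spin"\]=sp; d+=np.degrees(sp)/r["spin"]=sp; d+=np.degrees(sp)/; s/if "spin" in r: //' h.py; sed -i 's/^from plant.*//' h.py; python3 - <<'E'
from h import *
from plant import bot
s=bot.read_state();print(s["joints"],rot(s).round(3).tolist())
plan([(.5543,-.3028,.075)],yaw=5,step=16)
E
```

```text
[ 0.23126399  0.68159742  0.341367    1.62673706 -0.2752433   0.88110301
  0.78199651] [[0.995, -0.001, -0.104], [0.104, -0.001, 0.995], [-0.001, -1.0, -0.001]]
[{"x": -1.0, "y": 13.0, "z": -2.0, "spin": 0.016}, {"x": -1.0, "y": 13.0, "z": -2.0, "spin": 0.0}, {"x": -2.0, "y": 13.0, "z": -2.0, "spin": 0.0}, {"x": -1.0, "y": 14.0, "z": -1.0, "spin": 0.0}, {"x": -2.0, "y": 13.0, "z": -2.0, "spin": 0.0}, {"x": -1.0, "y": 14.0, "z": -1.0, "spin": 0.0}]
end [ 554.43700074 -302.51345438   74.98017546] left yaw -0.025971996109704576
```

Emit:
servo_tool --deltas '[{"x": -4,"y": 8,"z": -6,"spin": 0.016},{"x": -4,"y": 12,"z": -4,"spin": 0},{"x": 0,"y": 15,"z": 0,"spin": 0},{"x": 0,"y": 15,"z": 0,"spin": 0},{"x": 0,"y": 15,"z": 0,"spin": 0},{"x": 0,"y": 15,"z": 0,"spin": 0},{"x": 0,"y": 0,"z": 0,"spin": 0},{"x": 0,"y": 0,"z": 0,"spin": 0}]'

```text
clock: 3.73
eef_pos: [0.5551, -0.2974, 0.0748]
tool_rot: [0.707, -0.706, -0.033, 0.034]
force: [-0.8, -0.2, -0.2]
width: 0.0939
```

```bash
python3 - <<'E'
from h import *
from plant import bot
for n in("side","top"):
    p=bot.camera(n);pickle.dump(p,open(n+"2.pkl","wb"))
    im=p["image"][:,:,::-1]
    if n=="side": cv2.imwrite("pics/side2.png",cv2.resize(im[180:270,270:360],(600,600),interpolation=cv2.INTER_CUBIC))
s=bot.read_state();print(s["eef_pos"],rot(s).round(3).tolist())
E
```

```text
[ 0.55608791 -0.29886948  0.07624423] [[0.996, 0.001, -0.093], [0.093, -0.0, 0.996], [0.001, -1.0, -0.0]]
```

View pics/side2.png

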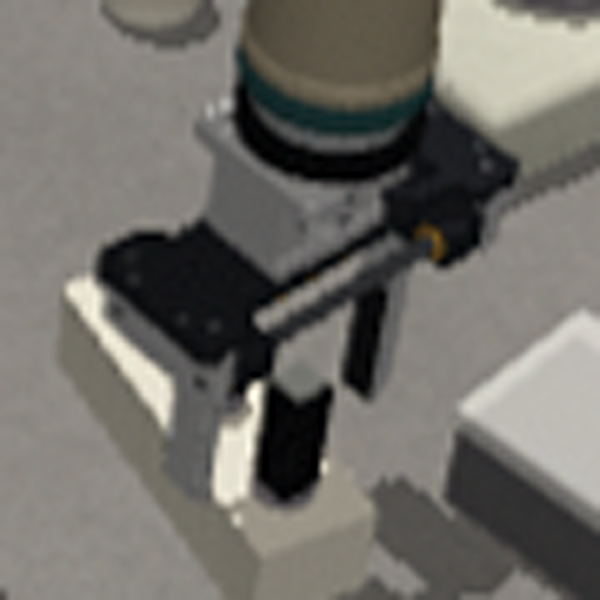

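The tool stands between the open fingers, slightly on their −y side. I'll shift 4 mm that way and close.

Emit:
servo_tool --deltas '[{"x": -1,"y": 0,"z": -4,"spin": 0},{"x": 0,"y": 0,"z": 0,"spin": 0},{"x": 0,"y": 0,"z": 0,"spin": 0}]'

```text
clock: 4.08
eef_pos: [0.555, -0.3043, 0.0763]
tool_rot: [-0.706, 0.707, 0.033, -0.032]
force: [0.5, 0.3, 0.0]
width: 0.0937
```

Emit:
servo_tool --deltas '[{"x": 0,"y": 0,"z": 0,"spin": 0},{"x": 0,"y": 0,"z": 0,"spin": 0},{"x": 0,"y": 0,"z": 0,"spin": 0},{"x": 0,"y": 0,"z": 0,"spin": 0},{"x": 0,"y": 0,"z": 0,"spin": 0},{"x": 0,"y": 0,"z": 0,"spin": 0},{"x": 0,"y": 0,"z": 0,"spin": 0},{"x": 0,"y": 0,"z": 0,"spin": 0}]' --gripper 10 --squeeze 50

```text
clock: 4.75
eef_pos: [0.5548, -0.3036, 0.0754]
tool_rot: [0.706, -0.706, -0.032, 0.033]
force: [-0.0, -1.0, 0.2]
width: 0.0441
```

Emit:
servo_tool --deltas '[{"x": 0,"y": 0,"z": 0,"spin": 0},{"x": 0,"y": 0,"z": 0,"spin": 0},{"x": 0,"y": 0,"z": 0,"spin": 0},{"x": 0,"y": 0,"z": 0,"spin": 0}]'

```text
clock: 5.08
eef_pos: [0.5548, -0.3036, 0.0754]
tool_rot: [0.706, -0.706, -0.033, 0.033]
force: [0.9, 0.0, 0.4]
width: 0.0218
```

```bash
python3 - <<'E'
from h import *
from plant import bot
P=[];F=[];M=[]
for i in range(8):
    p=bot.camera("side"); s=bot.read_state();P.append(s["eef_pos"]);F.append(s["force"]);M.append(s["moment"])
P=np.array(P);print(P.mean(0),P.std(0),np.mean(F,0),np.std(F,0),np.mean(M,0),s["width"],rot(s).round(3).tolist(),s["clock"])
E
```

```text
[ 0.55483238 -0.30357647  0.07541177] [1.29375893e-05 1.55626418e-05 1.19523430e-05] [ 0.38582632  0.23766463 -0.29671255] [0.51582574 0.58030808 0.66331217] [-0.07674599 -0.00259048 -0.00935216] 0.021837565697222002 [[0.996, -0.0, -0.092], [0.092, 0.0, 0.996], [-0.0, -1.0, 0.0]] 5.4833
```

Emit:
servo_tool --deltas '[{"x": 0,"y": -10,"z": 0,"spin": 0},{"x": 0,"y": -20,"z": 0,"spin": 0},{"x": 0,"y": -25,"z": 0,"spin": 0},{"x": 0,"y": -25,"z": 0,"spin": 0},{"x": 0,"y": -15,"z": 0,"spin": 0},{"x": 0,"y": 0,"z": 0,"spin": 0}]' --squeeze 58

```text
clock: 5.98
eef_pos: [0.5568, -0.3052, 0.1748]
tool_rot: [-0.705, 0.708, 0.035, -0.03]
force: [0.0, -0.7, -0.7]
width: 0.022
```

```bash
python3 - <<'E'
from h import *
from plant import bot
s=bot.read_state();print(s["eef_pos"],s["width"],s["force"])
plan([(.52,-.05,.172),(.4831,.2023,.140)],step=36)
E
```

```text
[ 0.55678081 -0.30515085  0.17479871] 0.02197856661576364 [ 0.03277622 -0.72028345 -0.65398443]
[{"x": -2.0, "y": 0.0, "z": 32.0, "spin": -0.0}, {"x": -2.0, "y": 0.0, "z": 32.0, "spin": -0.0}, {"x": -2.0, "y": 0.0, "z": 32.0, "spin": -0.0}, {"x": -1.0, "y": 0.0, "z": 32.0, "spin": -0.0}, {"x": -2.0, "y": 0.0, "z": 32.0, "spin": -0.0}, {"x": -1.0, "y": 1.0, "z": 32.0, "spin": -0.0}, {"x": -2.0, "y": 0.0, "z": 33.0, "spin": -0.0}, {"x": -1.0, "y": 1.0, "z": 32.0, "spin": -0.0}]
[{"x": -2.0, "y": 4.0, "z": 32.0, "spin": -0.0}, {"x": -2.0, "y": 4.0, "z": 32.0, "spin": -0.0}, {"x": -2.0, "y": 4.0, "z": 32.0, "spin": -0.0}, {"x": -2.0, "y": 4.0, "z": 32.0, "spin": -0.0}, {"x": -2.0, "y": 4.0, "z": 32.0, "spin": -0.0}, {"x": -1.0, "y": 4.0, "z": 32.0, "spin": -0.0}, {"x": -2.0, "y": 3.0, "z": 32.0, "spin": -0.0}, {"x": -1.0, "y": 4.0, "z": 31.0, "spin": -0.0}]
end [483.16946163 202.10181439 139.61207328] left yaw 0.0
```

Emit:
servo_tool --deltas '[{"x": -2,"y": 0,"z": 15,"spin": 0},{"x": -2,"y": 0,"z": 32,"spin": 0},{"x": -2,"y": 0,"z": 32,"spin": 0},{"x": -1,"y": 0,"z": 32,"spin": 0},{"x": -2,"y": 0,"z": 32,"spin": 0},{"x": -1,"y": 1,"z": 32,"spin": 0},{"x": -2,"y": 0,"z": 33,"spin": 0},{"x": -1,"y": 1,"z": 32,"spin": 0}]'

```text
clock: 6.65
eef_pos: [0.5185, -0.0641, 0.1679]
tool_rot: [0.707, -0.706, -0.032, 0.033]
force: [0.9, 0.1, -1.3]
width: 0.0216
```

Emit:
servo_tool --deltas '[{"x": -2,"y": 2,"z": 32,"spin": 0},{"x": -2,"y": 2,"z": 32,"spin": 0},{"x": -2,"y": 4,"z": 32,"spin": 0},{"x": -2,"y": 4,"z": 32,"spin": 0},{"x": -2,"y": 4,"z": 32,"spin": 0},{"x": -1,"y": 4,"z": 32,"spin": 0},{"x": -2,"y": 3,"z": 25,"spin": 0},{"x": -1,"y": 0,"z": 12,"spin": 0}]'

```text
clock: 7.32
eef_pos: [0.4827, 0.1648, 0.1442]
tool_rot: [0.707, -0.706, -0.033, 0.035]
force: [-0.2, 1.0, -0.7]
width: 0.0216
```

Emit:
servo_tool --deltas '[{"x": 0,"y": 0,"z": 0,"spin": 0},{"x": 0,"y": 0,"z": 0,"spin": 0},{"x": 0,"y": 0,"z": 0,"spin": 0}]'

```text
clock: 7.57
eef_pos: [0.4853, 0.1586, 0.1456]
tool_rot: [-0.706, 0.707, 0.032, -0.031]
force: [-0.4, -0.5, -0.5]
width: 0.0215
```

```bash
cat >> h.py <<'E'
def avg(n=6,cam="side",save=None):
    from plant import bot
    P=[];F=[];M=[]
    for i in range(n):
        p=bot.camera(cam); s=bot.read_state();P.append(s["eef_pos"]);F.append(s["force"]);M.append(s["moment"])
    if save: pickle.dump(p,open(save,"wb"))
    print(round(s["clock"],2),"P",(np.mean(P,0)*1000).round(2),"sd",(np.std(P,0)*1000).round(2),"F",np.mean(F,0).round(2),"M",np.mean(M,0).round(3),"w",round(s["width"],4))
    return np.mean(P,0)*1000,np.mean(F,0)
E
python3 - <<'E'
from h import *
avg(10,save="side3.pkl")
plan([(.4831,.2023,.130)],yaw=5.2,step=10)
p=pickle.load(open("side3.pkl","rb"))
cv2.imwrite("pics/side3.png",cv2.resize(p["image"][100:220,150:270,::-1],(600,600),interpolation=cv2.INTER_CUBIC))
E
```

```text
8.07 P [485.18 159.71 145.62] sd [0.19 0.79 0.08] F [-0.12  0.13 -0.95] M [-0.066  0.061 -0.001] w 0.022
[{"x": 0.0, "y": 3.0, "z": 8.0, "spin": 0.001}, {"x": 0.0, "y": 3.0, "z": 8.0, "spin": -0.0}, {"x": 1.0, "y": 3.0, "z": 9.0, "spin": -0.0}, {"x": 0.0, "y": 3.0, "z": 8.0, "spin": -0.0}, {"x": 1.0, "y": 4.0, "z": 9.0, "spin": -0.0}]
end [483.10275951 202.77310207 129.50440074] left yaw 0.003727455416821103
```

View pics/side3.png

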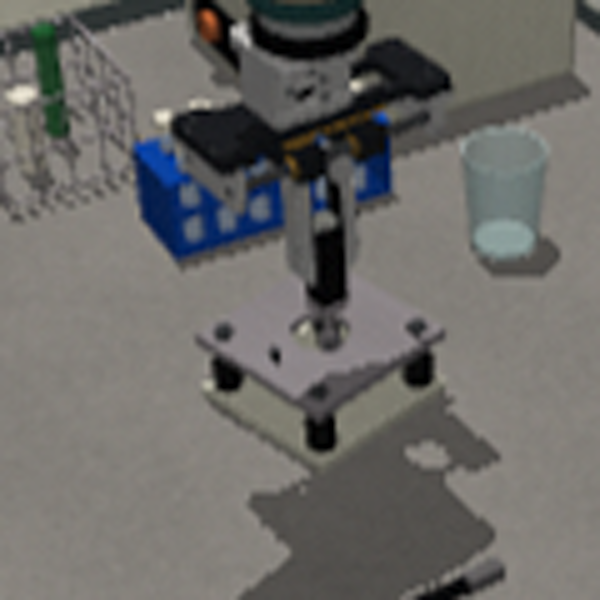

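Emit:
servo_tool --deltas '[{"x": 0,"y": 2,"z": 9,"spin": 0},{"x": 0,"y": 3,"z": 9,"spin": 0},{"x": 1,"y": 3,"z": 9,"spin": 0},{"x": 0,"y": 3,"z": 9,"spin": 0},{"x": 1,"y": 2,"z": 7,"spin": 0},{"x": 0,"y": 0,"z": 0,"spin": 0},{"x": 0,"y": 0,"z": 0,"spin": 0},{"x": 0,"y": 0,"z": 0,"spin": 0}]'

```text
clock: 8.73
eef_pos: [0.4829, 0.2035, 0.1324]
tool_rot: [-0.706, 0.707, 0.032, -0.032]
force: [-0.2, -0.3, -0.8]
width: 0.0214
```

```bash
python3 - <<'E'
from h import *
p=pickle.load(open("side3.pkl","rb"))
print(ray(p,150+328.5/5-.5,100+338.5/5-.5,.0902))
avg(4,save="side4.pkl")
p=pickle.load(open("side4.pkl","rb"))
cv2.imwrite("pics/side4.png",cv2.resize(p["image"][130:200,180:250,::-1],(600,600),interpolation=cv2.INTER_CUBIC))
E
```

```text
[0.484925   0.16095398 0.0902    ]
8.93 P [483.05 203.36 132.61] sd [0.03 0.03 0.05] F [-0.14  0.11 -0.56] M [-0.058  0.038  0.003] w 0.0217
```

View pics/side4.png

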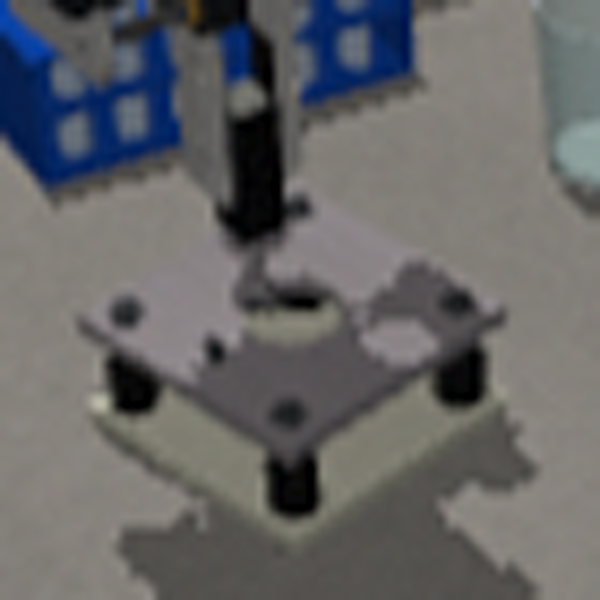

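Emit:
servo_tool --deltas '[{"x": 0,"y": 2,"z": -1,"spin": 0},{"x": 0,"y": 2,"z": 0,"spin": 0},{"x": 0,"y": 1,"z": 0,"spin": 0},{"x": 0,"y": 0,"z": 0,"spin": 0},{"x": 0,"y": 0,"z": 0,"spin": 0}]'

```text
clock: 9.35
eef_pos: [0.4829, 0.2029, 0.1273]
tool_rot: [-0.706, 0.706, 0.032, -0.033]
force: [0.5, 0.5, -1.1]
width: 0.022
```

Emit:
servo_tool --deltas '[{"x": 0,"y": 1,"z": 0,"spin": 0},{"x": 0,"y": 1,"z": 0,"spin": 0},{"x": 0,"y": 1,"z": 0,"spin": 0},{"x": 0,"y": 0,"z": 0,"spin": 0},{"x": 0,"y": 0,"z": 0,"spin": 0}]'

```text
clock: 9.77
eef_pos: [0.4829, 0.2029, 0.1244]
tool_rot: [-0.706, 0.706, 0.032, -0.033]
force: [-0.6, 0.6, -1.5]
width: 0.0218
```

```bash
python3 -c "
from h import *
avg(4)"
```

```text
9.97 P [482.99 202.96 124.47] sd [0.03 0.02 0.03] F [ 0.24 -0.32 -1.11] M [-0.046  0.063 -0.014] w 0.0214
```

Emit:
servo_tool --deltas '[{"x": 0,"y": 1,"z": 0,"spin": 0},{"x": 0,"y": 1,"z": 0,"spin": 0},{"x": 0,"y": 0.5,"z": 0,"spin": 0},{"x": 0,"y": 0,"z": 0,"spin": 0},{"x": 0,"y": 0,"z": 0,"spin": 0}]'

```text
clock: 10.38
eef_pos: [0.483, 0.2029, 0.1219]
tool_rot: [-0.706, 0.706, 0.032, -0.033]
force: [0.9, 0.8, -0.8]
width: 0.0218
```

```bash
python3 -c "
from h import *
avg(3)"
```

```text
10.53 P [482.98 202.92 121.96] sd [0.01 0.   0.02] F [-0.14 -0.33 -1.26] M [-0.071  0.037 -0.002] w 0.0216
```

Emit:
servo_tool --deltas '[{"x": 0,"y": 1,"z": 0,"spin": 0},{"x": 0,"y": 1,"z": 0,"spin": 0},{"x": 0,"y": 0.5,"z": 0,"spin": 0},{"x": 0,"y": 0,"z": 0,"spin": 0},{"x": 0,"y": 0,"z": 0,"spin": 0}]'

```text
clock: 10.95
eef_pos: [0.4833, 0.2031, 0.1196]
tool_rot: [0.706, -0.706, -0.033, 0.032]
force: [0.4, 0.1, 1.5]
width: 0.0215
```

```bash
python3 -c "
from h import *
avg(3)"
```

```text
11.1 P [483.3  203.06 119.64] sd [0.02 0.01 0.03] F [0.28 0.46 1.25] M [ 0.004 -0.024 -0.001] w 0.0215
```

Contact made: Fz has risen about 2.3 N with the edge at nominal +1 mm or so. Next I'll go round in short arcs, correcting height from the force after each one.

```bash
cat > arc.py <<'E'
from h import *
import sys,os
# usage: arc.py dphi_deg [drho] ; measures, logs, plans the next arc (8 rows) from the commanded pose
K=2.5; TARE=np.array([-.05,0,-.95]); C=np.array([500.,207.]); FT=4.6
st=json.load(open("st.json")) if os.path.exists("st.json") else dict(cmd=[483.0,202.93,119.45],phi=193.5,rho=17.5,log=[])
P,F=avg(4); F=F-TARE; c=np.array(st["cmd"]); ph=np.radians(st["phi"]); e=np.array([np.cos(ph),np.sin(ph)]); t=np.array([e[1],-e[0]])
fr=-F[:2]@e; z0=c[2]+F[2]/K
print(f"phi {st['phi']:.0f} Fin {fr:.2f} Ftan {F[:2]@t:.2f} Fz {F[2]:.2f} |F| {np.linalg.norm(F):.2f} ratio {fr/F[2]:.2f} z0 {z0:.2f}  measured rho {np.linalg.norm(P[:2]-C):.2f}")
st["log"].append([st["phi"],z0,fr,F[2]]+P.tolist())
L=np.array(st["log"]); dphi=float(sys.argv[1]); drho=float(sys.argv[2]) if len(sys.argv)>2 else 0
f=np.radians(L[:,0]); A=np.c_[np.ones(len(f)),np.cos(f),np.sin(f)]
lam=np.diag([1e-4,.3,.3]) # ridge: fit the height of the edge round the circle
zm=L[:,1].mean(); co=np.linalg.solve(A.T@A+lam,A.T@(L[:,1]-zm)); print("z fit",co.round(2),zm.round(2),"resid",(L[:,1]-zm-A@co)[-4:].round(2))
M=R.from_euler("z",5.3,degrees=True).as_matrix()@np.array([[1,0,0],[0,0,1],[0,-1,0]])
res=(L[:,1]-zm-A@co)[-1]
rows=[];p=c.copy()
for i in range(1,9):
    a=np.radians(st["phi"]-dphi*i/8); rho=st["rho"]+drho*i/8
    z=zm+co@[1,np.cos(a),np.sin(a)]+.6*res-FT/K
    tgt=np.r_[C+rho*np.array([np.cos(a),np.sin(a)]),z]
    d=M.T@(tgt-p); d=np.round(d,1); d[1]=np.clip(d[1],-.6,.9); p=p+M@d
    rows.append(dict(x=d[0]+0,y=d[1]+0,z=d[2]+0,spin=0))
print(json.dumps(rows))
st.update(cmd=p.tolist(),phi=st["phi"]-dphi,rho=st["rho"]+drho); json.dump(st,open("st_next.json","w"))
E
python3 arc.py 20
```

```text
11.3 P [483.27 203.03 119.59] sd [0.01 0.01 0.02] F [0.49 0.48 1.28] M [-0.029 -0.083  0.015] w 0.0217
phi 194 Fin 0.63 Ftan 0.34 Fz 2.23 |F| 2.34 ratio 0.29 z0 120.34  measured rho 17.20
z fit [0. 0. 0.] 120.34 resid [0.]
[{"x": -0.1, "y": 0.9, "z": 0.7, "spin": 0}, {"x": -0.1, "y": 0.0, "z": 0.8, "spin": 0}, {"x": 0.0, "y": 0.0, "z": 0.8, "spin": 0}, {"x": 0.0, "y": 0.0, "z": 0.7, "spin": 0}, {"x": 0.1, "y": 0.0, "z": 0.8, "spin": 0}, {"x": 0.0, "y": 0.0, "z": 0.8, "spin": 0}, {"x": 0.1, "y": 0.0, "z": 0.7, "spin": 0}, {"x": 0.2, "y": 0.0, "z": 0.8, "spin": 0}]
```

Emit:
servo_tool --deltas '[{"x": 0,"y": 0.9,"z": 0,"spin": 0},{"x": 0,"y": 0,"z": 0,"spin": 0},{"x": 0,"y": 0,"z": 0,"spin": 0}]'

```text
clock: 11.55
eef_pos: [0.4832, 0.203, 0.1187]
tool_rot: [0.706, -0.706, -0.033, 0.032]
force: [0.6, 0.1, 3.7]
width: 0.0217
```

Emit:
servo_tool --deltas '[{"x": -0.1,"y": 0,"z": 0.7,"spin": 0},{"x": -0.1,"y": 0.0,"z": 0.8,"spin": 0},{"x": 0.0,"y": 0.0,"z": 0.8,"spin": 0},{"x": 0.0,"y": 0.0,"z": 0.7,"spin": 0},{"x": 0.1,"y": 0.0,"z": 0.8,"spin": 0},{"x": 0.0,"y": 0.0,"z": 0.8,"spin": 0},{"x": 0.1,"y": 0.0,"z": 0.7,"spin": 0},{"x": 0.2,"y": 0.0,"z": 0.8,"spin": 0}]'

```text
clock: 12.22
eef_pos: [0.4832, 0.2087, 0.1186]
tool_rot: [-0.706, 0.707, 0.033, -0.032]
force: [3.0, -3.4, 2.3]
width: 0.0219
```

```bash
mv st_next.json st.json; python3 arc.py 24
```

```text
12.42 P [483.15 209.11 118.66] sd [0.03 0.07 0.02] F [ 3.44 -2.87  2.45] M [-0.915 -1.049  0.016] w 0.0216
phi 174 Fin 3.79 Ftan -2.46 Fz 3.40 |F| 5.65 ratio 1.11 z0 119.91  measured rho 16.98
z fit [ 0.    0.01 -0.21] 120.13 resid [ 0.18 -0.18]
[{"x": 0.2, "y": 0.4, "z": 0.9, "spin": 0}, {"x": 0.2, "y": 0.0, "z": 0.8, "spin": 0}, {"x": 0.3, "y": 0.0, "z": 0.9, "spin": 0}, {"x": 0.4, "y": 0.1, "z": 0.8, "spin": 0}, {"x": 0.4, "y": 0.0, "z": 0.9, "spin": 0}, {"x": 0.4, "y": 0.0, "z": 0.8, "spin": 0}, {"x": 0.5, "y": 0.0, "z": 0.8, "spin": 0}, {"x": 0.5, "y": 0.0, "z": 0.7, "spin": 0}]
```

Emit:
servo_tool --deltas '[{"x": 0.1,"y": 0,"z": 0.9,"spin": 0},{"x": 0.2,"y": 0.0,"z": 0.9,"spin": 0},{"x": 0.2,"y": 0.0,"z": 0.9,"spin": 0},{"x": 0.3,"y": 0.0,"z": 0.9,"spin": 0},{"x": 0.3,"y": 0.0,"z": 0.8,"spin": 0},{"x": 0.4,"y": 0,"z": 0.9,"spin": 0},{"x": 0.5,"y": 0.0,"z": 0.8,"spin": 0},{"x": 0.4,"y": 0.0,"z": 0.9,"spin": 0}]'

```text
clock: 13.13
eef_pos: [0.4838, 0.2144, 0.1184]
tool_rot: [-0.706, 0.707, 0.032, -0.033]
force: [2.3, -5.7, 4.1]
width: 0.0216
```

```bash
python3 - <<'E'
import json
s=json.load(open("st_next.json")); s["cmd"][2]+=.4; s["log"]=[s["log"][0],s["log"][1]] if 0 else s["log"]; json.dump(s,open("st.json","w"))
E
python3 arc.py 24
```

```text
13.33 P [483.92 214.86 118.5 ] sd [0.04 0.09 0.03] F [ 3.2  -5.3   4.46] M [-1.608 -0.803  0.042] w 0.0216
phi 150 Fin 5.48 Ftan -2.92 Fz 5.41 |F| 8.24 ratio 1.01 z0 120.71  measured rho 17.89
z fit [0.1  0.14 0.25] 120.31 resid [ 0.13 -0.43  0.3 ]
[{"x": 0.6, "y": -0.4, "z": 0.7, "spin": 0}, {"x": 0.6, "y": 0.0, "z": 0.7, "spin": 0}, {"x": 0.7, "y": 0.0, "z": 0.7, "spin": 0}, {"x": 0.6, "y": 0.0, "z": 0.7, "spin": 0}, {"x": 0.8, "y": 0.0, "z": 0.6, "spin": 0}, {"x": 0.7, "y": -0.1, "z": 0.6, "spin": 0}, {"x": 0.8, "y": 0.0, "z": 0.5, "spin": 0}, {"x": 0.8, "y": 0.0, "z": 0.5, "spin": 0}]
```

```bash
sed -i 's/FT=4.2/FT=3.5/; s/d\[1\],-.6,.9/d[1],-.5,.5/' arc.py; N=1 python3 arc.py 24 0.3
```

```text
13.38 P [483.94 214.97 118.54] sd [0. 0. 0.] F [ 2.21 -5.25  4.96] M [-1.631 -0.778  0.028] w 0.0212
phi 150 Fin 4.61 Ftan -3.37 Fz 5.91 |F| 8.22 ratio 0.78 z0 120.91  measured rho 17.93
z fit [0.12 0.18 0.38] 120.37 resid [ 0.11 -0.49  0.38]
[{"x": 0.6, "y": -0.5, "z": 0.7, "spin": 0}, {"x": 0.6, "y": -0.4, "z": 0.8, "spin": 0}, {"x": 0.6, "y": 0.0, "z": 0.7, "spin": 0}, {"x": 0.6, "y": 0.0, "z": 0.7, "spin": 0}, {"x": 0.7, "y": 0.0, "z": 0.7, "spin": 0}, {"x": 0.8, "y": 0.0, "z": 0.6, "spin": 0}, {"x": 0.7, "y": -0.1, "z": 0.5, "spin": 0}, {"x": 0.8, "y": 0.0, "z": 0.6, "spin": 0}]
```

Emit:
servo_tool --deltas '[{"x": 0.6,"y": -0.4,"z": 0.7,"spin": 0},{"x": 0.6,"y": -0.3,"z": 0.8,"spin": 0},{"x": 0.6,"y": -0.1,"z": 0.7,"spin": 0},{"x": 0.6,"y": 0.0,"z": 0.7,"spin": 0},{"x": 0.7,"y": 0.0,"z": 0.7,"spin": 0},{"x": 0.8,"y": 0.0,"z": 0.6,"spin": 0},{"x": 0.7,"y": 0,"z": 0.5,"spin": 0},{"x": 0.8,"y": 0.0,"z": 0.6,"spin": 0}]'

```text
clock: 14.05
eef_pos: [0.4865, 0.2199, 0.1188]
tool_rot: [-0.705, 0.707, 0.03, -0.034]
force: [0.7, -5.6, 5.6]
width: 0.0216
```

```bash
python3 - <<'E'
import json
s=json.load(open("st_next.json")); s["cmd"][2]-=.2; json.dump(s,open("st.json","w"))
E
python3 arc.py 24
```

```text
14.25 P [486.72 220.24 118.83] sd [0.06 0.09 0.04] F [-0.06 -5.49  5.  ] M [-1.727  0.006  0.034] w 0.0214
phi 126 Fin 4.47 Ftan -3.20 Fz 5.95 |F| 8.10 ratio 0.75 z0 121.73  measured rho 18.75
z fit [0.26 0.6  0.85] 120.71 resid [ 0.15 -0.6   0.03  0.42]
[{"x": 0.9, "y": -0.5, "z": 0.4, "spin": 0}, {"x": 0.9, "y": -0.4, "z": 0.5, "spin": 0}, {"x": 0.8, "y": -0.1, "z": 0.3, "spin": 0}, {"x": 1.0, "y": 0.0, "z": 0.4, "spin": 0}, {"x": 0.9, "y": -0.1, "z": 0.2, "spin": 0}, {"x": 0.9, "y": 0.0, "z": 0.3, "spin": 0}, {"x": 1.0, "y": 0.0, "z": 0.1, "spin": 0}, {"x": 0.9, "y": -0.1, "z": 0.2, "spin": 0}]
```

Emit:
servo_tool --deltas '[{"x": 0.9,"y": -0.5,"z": 0.4,"spin": 0},{"x": 0.9,"y": -0.4,"z": 0.5,"spin": 0},{"x": 0.8,"y": -0.1,"z": 0.3,"spin": 0},{"x": 1.0,"y": -0.1,"z": 0.4,"spin": 0},{"x": 0.9,"y": -0.1,"z": 0.2,"spin": 0},{"x": 0.9,"y": -0.1,"z": 0.3,"spin": 0},{"x": 1.0,"y": 0.0,"z": 0.1,"spin": 0},{"x": 0.9,"y": -0.1,"z": 0.2,"spin": 0}]'

```text
clock: 14.92
eef_pos: [0.4957, 0.2257, 0.1206]
tool_rot: [0.707, -0.706, -0.032, 0.033]
force: [-2.5, -2.8, 2.1]
width: 0.0219
```

```bash
python3 - <<'E'
import json
s=json.load(open("st_next.json")); s["cmd"][2]+=.2; json.dump(s,open("st.json","w"))
E
python3 arc.py 24
```

```text
15.12 P [496.48 225.85 120.74] sd [0.15 0.02 0.06] F [-1.11 -1.3   1.42] M [-0.527  0.411  0.003] w 0.0217
phi 102 Fin 1.06 Ftan -1.30 Fz 2.37 |F| 2.90 ratio 0.45 z0 121.70  measured rho 19.17
z fit [0.07 0.61 0.85] 120.91 resid [-0.6   0.03  0.41  0.01]
[{"x": 1.0, "y": 0.4, "z": 0.1, "spin": 0}, {"x": 0.9, "y": 0.0, "z": 0.0, "spin": 0}, {"x": 1.0, "y": -0.1, "z": 0.0, "spin": 0}, {"x": 1.0, "y": 0.0, "z": -0.1, "spin": 0}, {"x": 0.9, "y": 0.0, "z": -0.1, "spin": 0}, {"x": 1.0, "y": 0.0, "z": -0.2, "spin": 0}, {"x": 0.9, "y": -0.1, "z": -0.2, "spin": 0}, {"x": 0.9, "y": 0.0, "z": -0.3, "spin": 0}]
```

```bash
sed -i 's/FT=3.5/FT=3.9/; s/d\[1\],-.5,.5/d[1],-.5,.6/' arc.py; N=1 python3 arc.py 24 -0.5
```

```text
15.17 P [496.63 225.82 120.85] sd [0. 0. 0.] F [-1.28 -0.46  1.82] M [-0.349  0.405  0.001] w 0.0217
phi 102 Fin 0.21 Ftan -1.29 Fz 2.77 |F| 3.06 ratio 0.08 z0 121.86  measured rho 19.11
z fit [0.13 0.7  0.87] 120.94 resid [-0.6   0.01  0.36  0.07]
[{"x": 1.0, "y": 0.4, "z": 0.0, "spin": 0}, {"x": 0.9, "y": 0.0, "z": 0.0, "spin": 0}, {"x": 1.0, "y": 0.0, "z": -0.1, "spin": 0}, {"x": 0.9, "y": -0.1, "z": -0.2, "spin": 0}, {"x": 1.0, "y": 0.0, "z": -0.1, "spin": 0}, {"x": 0.9, "y": 0.0, "z": -0.3, "spin": 0}, {"x": 0.9, "y": -0.1, "z": -0.3, "spin": 0}, {"x": 0.9, "y": 0.0, "z": -0.3, "spin": 0}]
```

Emit:
servo_tool --deltas '[{"x": 0.8,"y": 0.5,"z": 0,"spin": 0},{"x": 0.9,"y": 0.1,"z": 0.0,"spin": 0},{"x": 1.0,"y": 0.0,"z": -0.1,"spin": 0},{"x": 1.0,"y": 0,"z": -0.2,"spin": 0},{"x": 1.0,"y": 0.0,"z": -0.1,"spin": 0},{"x": 1.0,"y": 0.0,"z": -0.3,"spin": 0},{"x": 0.9,"y": 0,"z": -0.3,"spin": 0},{"x": 0.9,"y": 0.0,"z": -0.3,"spin": 0}]'

```text
clock: 15.83
eef_pos: [0.5038, 0.2244, 0.12]
tool_rot: [-0.706, 0.706, 0.032, -0.033]
force: [-1.6, -1.6, 1.0]
width: 0.0219
```

```bash
python3 - <<'E'
import json
s=json.load(open("st_next.json")); s["cmd"][2]-=.4; json.dump(s,open("st.json","w"))
E
N=3 python3 arc.py 24
```

```text
15.98 P [504.27 224.29 120.12] sd [0.06 0.01 0.05] F [-1.23 -1.59  0.56] M [-0.52   0.326 -0.005] w 0.0217
phi 78 Fin 1.80 Ftan -0.81 Fz 1.51 |F| 2.48 ratio 1.20 z0 120.75  measured rho 17.81
z fit [-0.57 -0.08  1.  ] 120.91 resid [-0.    0.53  0.52 -0.55]
[{"x": 0.9, "y": 0.6, "z": -0.3, "spin": 0}, {"x": 0.8, "y": 0.2, "z": -0.3, "spin": 0}, {"x": 0.9, "y": 0.0, "z": -0.4, "spin": 0}, {"x": 0.8, "y": 0.0, "z": -0.5, "spin": 0}, {"x": 0.8, "y": 0.0, "z": -0.5, "spin": 0}, {"x": 0.8, "y": 0.1, "z": -0.5, "spin": 0}, {"x": 0.7, "y": 0.0, "z": -0.6, "spin": 0}, {"x": 0.7, "y": 0.0, "z": -0.6, "spin": 0}]
```

```bash
cat > fit.py <<'E'
from h import *
from scipy.optimize import least_squares
C=np.array([500.,207.])
def geo(q,xy,Fh=0):
    d=xy-C-q[3:5]; rho=np.linalg.norm(d,axis=-1); g=np.clip(22-rho,-7.9,7.9)
    return rho,g,np.sqrt(64-g*g),d
def fitlog(L):
    ph=L[:,0];P=L[:,4:7];Fz=L[:,3];Fin=L[:,2]
    def r(q):
        rho,g,h,d=geo(q,P[:,:2])
        z0=120+q[0]+(q[1]*d[:,0]+q[2]*d[:,1])+h-6.6
        return np.r_[(2.5*(z0-P[:,2])-Fz)/.6,(g/h*np.maximum(Fz,1)-Fin)/1.0,q[1]/.03,q[2]/.03,q[3]/1.5,q[4]/1.5]
    s=least_squares(r,np.zeros(5)); return s.x,s.fun
if __name__=="__main__":
    L=np.array(json.load(open("st_next.json"))["log"]); q,f=fitlog(L); n=len(L)
    print("q",q.round(3)); print(np.c_[L[:,0],f[:n]*.6,f[n:2*n],geo(q,L[:,4:6])[0]].round(2))
E
python3 fit.py
```

```text
q [ 0.989 -0.01   0.015 -0.732  0.925]
[[ 1.935e+02  2.000e-02  1.310e+00  1.673e+01]
 [ 1.735e+02  1.300e-01 -1.340e+00  1.618e+01]
 [ 1.495e+02 -3.000e-01  3.300e-01  1.687e+01]
 [ 1.255e+02  3.900e-01 -5.200e-01  1.758e+01]
 [ 1.015e+02 -7.400e-01  1.350e+00  1.808e+01]
 [ 7.750e+01  4.900e-01 -6.400e-01  1.711e+01]]
```

Emit:
servo_tool --deltas '[{"x": 0.8,"y": 0.6,"z": -0.3,"spin": 0},{"x": 0.9,"y": 0.2,"z": -0.4,"spin": 0},{"x": 0.8,"y": 0,"z": -0.4,"spin": 0},{"x": 0.8,"y": 0,"z": -0.4,"spin": 0},{"x": 0.8,"y": 0,"z": -0.5,"spin": 0},{"x": 0.7,"y": 0,"z": -0.5,"spin": 0},{"x": 0.7,"y": 0,"z": -0.6,"spin": 0},{"x": 0.7,"y": 0,"z": -0.6,"spin": 0}]'

```text
clock: 16.65
eef_pos: [0.5101, 0.2214, 0.1193]
tool_rot: [0.706, -0.706, -0.032, 0.033]
force: [-2.8, -0.9, 1.0]
width: 0.0215
```

```bash
python3 arc2.py 24
```

```text
16.8 P [510.47 221.19 119.31] sd [0.05 0.04 0.01] F [-2.99 -1.35  1.8 ] M [-0.488  0.915 -0.036] w 0.0215
phi 50 Fin 2.93 Ftan -1.38 Fz 2.75 |F| 4.25  cmd-P [-0.06  0.15  0.04]
q [ 0.677 -0.02   0.029 -0.558  0.993] Fz resid [ 0.48 -0.91 -0.09  0.57] ratio resid [ 1.37 -0.59 -0.87]
[{"x": 0.6, "y": 0.4, "z": -0.6, "spin": 0}, {"x": 0.6, "y": 0.0, "z": -0.7, "spin": 0}, {"x": 0.6, "y": 0.0, "z": -0.7, "spin": 0}, {"x": 0.6, "y": 0.0, "z": -0.8, "spin": 0}, {"x": 0.4, "y": 0.0, "z": -0.7, "spin": 0}, {"x": 0.5, "y": 0.1, "z": -0.8, "spin": 0}, {"x": 0.4, "y": 0.0, "z": -0.8, "spin": 0}, {"x": 0.4, "y": 0.0, "z": -0.9, "spin": 0}]
end phi 26.573720342214393
```

Emit:
servo_tool --deltas '[{"x": 0.6,"y": 0.4,"z": -0.6,"spin": 0},{"x": 0.6,"y": 0,"z": -0.7,"spin": 0},{"x": 0.6,"y": 0,"z": -0.7,"spin": 0},{"x": 0.6,"y": 0,"z": -0.8,"spin": 0},{"x": 0.4,"y": 0,"z": -0.7,"spin": 0},{"x": 0.5,"y": 0.1,"z": -0.8,"spin": 0},{"x": 0.4,"y": 0,"z": -0.8,"spin": 0},{"x": 0.4,"y": 0,"z": -0.9,"spin": 0}]'

```text
clock: 17.47
eef_pos: [0.515, 0.216, 0.1189]
tool_rot: [0.707, -0.706, -0.033, 0.033]
force: [-3.9, 0.9, 1.1]
width: 0.0216
```

```bash
python3 arc2.py 24
```

```text
17.62 P [515.32 215.58 118.91] sd [0.04 0.06 0.01] F [-3.07 -0.04  1.76] M [-0.193  1.077 -0.011] w 0.0217
phi 26 Fin 2.74 Ftan -1.27 Fz 2.71 |F| 4.05  cmd-P [-0.26  0.16 -0.06]
q [ 0.387 -0.028  0.039 -0.408  0.862] Fz resid [-0.9  -0.32 -0.02  0.68] ratio resid [-0.63 -0.88 -0.91]
[{"x": 0.3, "y": 0.5, "z": -0.9, "spin": 0}, {"x": 0.3, "y": 0.0, "z": -0.8, "spin": 0}, {"x": 0.2, "y": 0.0, "z": -0.9, "spin": 0}, {"x": 0.2, "y": 0.1, "z": -0.9, "spin": 0}, {"x": 0.2, "y": 0.0, "z": -0.9, "spin": 0}, {"x": 0.0, "y": 0.0, "z": -0.9, "spin": 0}, {"x": 0.1, "y": 0.1, "z": -0.9, "spin": 0}, {"x": 0.0, "y": 0.0, "z": -0.9, "spin": 0}]
end phi 3.0179950138960385
```

Emit:
servo_tool --deltas '[{"x": 0.3,"y": 0.5,"z": -0.9,"spin": 0},{"x": 0.3,"y": 0,"z": -0.8,"spin": 0},{"x": 0.2,"y": 0,"z": -0.9,"spin": 0},{"x": 0.2,"y": 0.1,"z": -0.9,"spin": 0},{"x": 0.2,"y": 0,"z": -0.9,"spin": 0},{"x": 0,"y": 0,"z": -0.9,"spin": 0},{"x": 0.1,"y": 0.1,"z": -0.9,"spin": 0},{"x": 0,"y": 0,"z": -0.9,"spin": 0}]'

```text
clock: 18.28
eef_pos: [0.517, 0.2091, 0.1182]
tool_rot: [0.707, -0.706, -0.033, 0.033]
force: [-4.4, 3.3, 0.5]
width: 0.0216
```

```bash
sed -i 's#/.03#/.05#g' fit.py; sed -i 's/+.5\*res/+.8*res/' arc2.py; python3 arc2.py 24
```

```text
18.43 P [517.05 208.68 118.17] sd [0.   0.06 0.01] F [-4.11  1.81  1.48] M [4.720e-01 1.222e+00 1.000e-03] w 0.0222
phi 3 Fin 3.97 Ftan -2.00 Fz 2.43 |F| 5.06  cmd-P [-0.05  0.11 -0.02]
q [ 0.093 -0.026  0.06  -0.045  0.866] Fz resid [-0.3  -0.38 -0.09  0.74] ratio resid [-0.71 -0.7  -2.1 ]
[{"x": 0.0, "y": 0.6, "z": -0.9, "spin": 0}, {"x": -0.1, "y": 0.0, "z": -0.9, "spin": 0}, {"x": -0.1, "y": 0.0, "z": -0.9, "spin": 0}, {"x": -0.1, "y": 0.0, "z": -0.9, "spin": 0}, {"x": -0.2, "y": 0.0, "z": -0.9, "spin": 0}, {"x": -0.2, "y": 0.1, "z": -0.9, "spin": 0}, {"x": -0.4, "y": 0.0, "z": -0.8, "spin": 0}, {"x": -0.3, "y": 0.0, "z": -0.8, "spin": 0}]
end phi 339.1221031760463
```

```bash
cp st_new.json st_keep.json; python3 - <<'E'
s=open("fit.py").read()
s=s.replace("rho=np.linalg.norm(d,axis=-1);","rho=np.linalg.norm(d,axis=-1)-q[5]*Fh;")
s=s.replace("geo(q,P[:,:2])","geo(q,P[:,:2],Fin)").replace("q[4]/1.5]","q[4]/1.5,(q[5]-.15)/.15]").replace("np.zeros(5)","np.r_[np.zeros(5),.15]").replace("geo(q,L[:,4:6])","geo(q,L[:,4:6],L[:,2])")
s=s.replace("st_next","st_new")
open("fit.py","w").write(s)
E
python3 fit.py
```

```text
q [ 0.704 -0.     0.028  0.471  0.327  0.218]
[[ 1.935e+02  4.600e-01  8.300e-01  1.759e+01]
 [ 1.735e+02 -3.600e-01 -1.580e+00  1.638e+01]
 [ 1.495e+02 -4.300e-01 -1.900e-01  1.721e+01]
 [ 1.255e+02  3.100e-01 -9.000e-01  1.789e+01]
 [ 1.015e+02  4.000e-02  9.800e-01  1.884e+01]
 [ 7.750e+01  2.300e-01 -5.900e-01  1.699e+01]
 [ 4.981e+01 -3.700e-01 -2.900e-01  1.646e+01]
 [ 2.555e+01  1.000e-01 -7.000e-02  1.639e+01]
 [ 2.690e+00  3.000e-02 -9.600e-01  1.577e+01]]
```

```bash
sed -i 's/rr,g,h,dd=geo(q,xy)/rr,g,h,dd=geo(q,xy,FT*.75)/; s/RHO=17.4;/RHO=18.1;/; s/\[0\]\*5/[0]*6/' arc2.py
# st_new rows were NOT sent: keep st.json's cmd, take the log
rm st_new.json; python3 - <<'E'
import json
a=json.load(open("st.json"));b=json.load(open("st_keep.json"));a["log"]=b["log"];json.dump(a,open("st.json","w"))
E
python3 arc2.py 24 -r
```

```text
q [ 0.704 -0.     0.028  0.471  0.327  0.218] Fz resid [ 0.23 -0.37  0.1   0.03] ratio resid [-0.29 -0.07 -0.96]
[{"x": 0.2, "y": 0.1, "z": -0.9, "spin": 0}, {"x": 0.2, "y": -0.2, "z": -0.9, "spin": 0}, {"x": 0.1, "y": -0.2, "z": -0.9, "spin": 0}, {"x": 0.1, "y": -0.2, "z": -1.0, "spin": 0}, {"x": 0.0, "y": -0.1, "z": -0.9, "spin": 0}, {"x": 0.0, "y": -0.2, "z": -1.0, "spin": 0}, {"x": -0.3, "y": 0.0, "z": -0.9, "spin": 0}, {"x": -0.4, "y": 0.1, "z": -0.9, "spin": 0}]
end phi 341.07834918605414
```

Emit:
servo_tool --deltas '[{"x": 0.2,"y": 0.1,"z": -0.9,"spin": 0},{"x": 0.2,"y": -0.2,"z": -0.9,"spin": 0},{"x": 0.1,"y": -0.2,"z": -0.9,"spin": 0},{"x": 0.1,"y": -0.2,"z": -1.0,"spin": 0},{"x": 0,"y": -0.1,"z": -0.9,"spin": 0},{"x": 0,"y": -0.2,"z": -1.0,"spin": 0},{"x": -0.3,"y": 0,"z": -0.9,"spin": 0},{"x": -0.4,"y": 0.1,"z": -0.9,"spin": 0}]'

```text
clock: 19.1
eef_pos: [0.5177, 0.2026, 0.119]
tool_rot: [0.707, -0.706, -0.033, 0.033]
force: [-3.6, 4.1, 0.9]
width: 0.0218
```

```bash
python3 arc2.py 24
```

```text
19.25 P [517.63 202.19 118.98] sd [0.02 0.09 0.01] F [-3.6   2.72  1.8 ] M [ 0.915  1.245 -0.012] w 0.0216
phi -17 Fin 4.18 Ftan -1.59 Fz 2.75 |F| 5.25  cmd-P [-0.04 -0.77 -0.13]
q [0.733 0.003 0.023 0.557 0.148 0.237] Fz resid [-0.31  0.09 -0.24  0.15] ratio resid [-0.04 -0.77 -1.82]
[{"x": -0.4, "y": 0.0, "z": -0.9, "spin": 0}, {"x": -0.4, "y": 0.0, "z": -0.8, "spin": 0}, {"x": -0.5, "y": 0.0, "z": -0.8, "spin": 0}, {"x": -0.5, "y": 0.0, "z": -0.8, "spin": 0}, {"x": -0.6, "y": 0.0, "z": -0.8, "spin": 0}, {"x": -0.6, "y": 0.0, "z": -0.7, "spin": 0}, {"x": -0.6, "y": 0.1, "z": -0.7, "spin": 0}, {"x": -0.7, "y": 0.0, "z": -0.7, "spin": 0}]
end phi 317.4045589359688
```

```bash
sed -i 's/RHO=18.1;/RHO=18.6;/' arc2.py; python3 - <<'E'
import json
a=json.load(open("st.json"));b=json.load(open("st_new.json"));a["log"]=b["log"];a["q"]=b["q"];json.dump(a,open("st.json","w"))
E
rm st_new.json; python3 arc2.py 24 -r
```

```text
q [0.733 0.003 0.023 0.557 0.148 0.237] Fz resid [-0.31  0.09 -0.24  0.15] ratio resid [-0.04 -0.77 -1.82]
[{"x": -0.3, "y": 0.0, "z": -0.9, "spin": 0}, {"x": -0.4, "y": -0.1, "z": -0.9, "spin": 0}, {"x": -0.4, "y": -0.1, "z": -0.9, "spin": 0}, {"x": -0.4, "y": 0.0, "z": -0.8, "spin": 0}, {"x": -0.5, "y": 0.0, "z": -0.8, "spin": 0}, {"x": -0.6, "y": -0.1, "z": -0.8, "spin": 0}, {"x": -0.7, "y": 0.0, "z": -0.7, "spin": 0}, {"x": -0.7, "y": 0.0, "z": -0.7, "spin": 0}]
end phi 317.4045589359688
```

Emit:
servo_tool --deltas '[{"x": -0.3,"y": 0,"z": -0.9,"spin": 0},{"x": -0.4,"y": -0.1,"z": -0.9,"spin": 0},{"x": -0.4,"y": -0.1,"z": -0.9,"spin": 0},{"x": -0.4,"y": 0,"z": -0.8,"spin": 0},{"x": -0.5,"y": 0,"z": -0.8,"spin": 0},{"x": -0.6,"y": -0.1,"z": -0.8,"spin": 0},{"x": -0.7,"y": 0,"z": -0.7,"spin": 0},{"x": -0.7,"y": 0,"z": -0.7,"spin": 0}]'

```text
clock: 19.92
eef_pos: [0.5164, 0.1959, 0.1199]
tool_rot: [0.707, -0.706, -0.034, 0.031]
force: [0.3, 4.8, 2.8]
width: 0.0216
```

```bash
python3 arc2.py 24
```

```text
20.07 P [516.04 195.04 119.86] sd [0.08 0.19 0.04] F [0.01 3.8  3.48] M [1.079 0.154 0.019] w 0.0219
phi -38 Fin 2.30 Ftan -3.03 Fz 4.43 |F| 5.84  cmd-P [-1.83 -0.46 -0.71]
q [0.821 0.008 0.016 0.646 0.057 0.252] Fz resid [ 0.17 -0.31  0.29 -0.2 ] ratio resid [-0.56 -1.67 -0.47]
[{"x": -0.7, "y": -0.2, "z": -0.6, "spin": 0}, {"x": -0.8, "y": 0.0, "z": -0.7, "spin": 0}, {"x": -0.7, "y": 0.0, "z": -0.5, "spin": 0}, {"x": -0.9, "y": 0.0, "z": -0.6, "spin": 0}, {"x": -0.8, "y": 0.0, "z": -0.5, "spin": 0}, {"x": -0.9, "y": 0.0, "z": -0.4, "spin": 0}, {"x": -0.9, "y": 0.0, "z": -0.4, "spin": 0}, {"x": -0.9, "y": 0.0, "z": -0.3, "spin": 0}]
end phi 293.3716775435157
```

Emit:
servo_tool --deltas '[{"x": -0.7,"y": -0.2,"z": -0.6,"spin": 0},{"x": -0.8,"y": 0,"z": -0.7,"spin": 0},{"x": -0.7,"y": 0,"z": -0.5,"spin": 0},{"x": -0.9,"y": 0,"z": -0.6,"spin": 0},{"x": -0.8,"y": 0,"z": -0.5,"spin": 0},{"x": -0.9,"y": 0,"z": -0.4,"spin": 0},{"x": -0.9,"y": 0,"z": -0.4,"spin": 0},{"x": -0.9,"y": 0,"z": -0.3,"spin": 0}]'

```text
clock: 20.73
eef_pos: [0.5083, 0.1897, 0.1194]
tool_rot: [-0.706, 0.706, 0.033, -0.032]
force: [2.7, 3.2, 3.7]
width: 0.0215
```

```bash
python3 arc2.py 24
```

```text
20.88 P [507.74 189.6  119.31] sd [0.11 0.01 0.04] F [1.99 2.02 3.3 ] M [ 0.613 -0.399 -0.022] w 0.0217
phi -68 Fin 1.11 Ftan -2.66 Fz 4.25 |F| 5.13  cmd-P [0.26 0.39 0.04]
q [0.776 0.009 0.023 0.657 0.202 0.24 ] Fz resid [-0.28  0.3  -0.41  0.27] ratio resid [-1.74 -0.55  0.81]
[{"x": -0.9, "y": 0.3, "z": -0.3, "spin": 0}, {"x": -1.0, "y": 0.0, "z": -0.2, "spin": 0}, {"x": -1.0, "y": 0.0, "z": -0.1, "spin": 0}, {"x": -0.9, "y": 0.1, "z": -0.1, "spin": 0}, {"x": -1.0, "y": 0.0, "z": -0.1, "spin": 0}, {"x": -1.0, "y": 0.0, "z": 0.0, "spin": 0}, {"x": -1.0, "y": 0.0, "z": 0.1, "spin": 0}, {"x": -0.9, "y": 0.0, "z": 0.0, "spin": 0}]
end phi 269.1042116781076
```

```bash
sed -i 's/RHO=18.6;/RHO=17.6;/' arc2.py; python3 - <<'E'
import json
a=json.load(open("st.json"));b=json.load(open("st_new.json"));a["log"]=b["log"];a["q"]=b["q"];json.dump(a,open("st.json","w"))
E
rm st_new.json; python3 arc2.py 24 -r
```

```text
q [0.776 0.009 0.023 0.657 0.202 0.24 ] Fz resid [-0.28  0.3  -0.41  0.27] ratio resid [-1.74 -0.55  0.81]
[{"x": -1.0, "y": 0.4, "z": -0.1, "spin": 0}, {"x": -1.0, "y": 0.1, "z": 0.0, "spin": 0}, {"x": -0.9, "y": 0.2, "z": 0.0, "spin": 0}, {"x": -1.0, "y": 0.1, "z": 0.0, "spin": 0}, {"x": -1.0, "y": 0.2, "z": 0.2, "spin": 0}, {"x": -0.9, "y": 0.1, "z": 0.1, "spin": 0}, {"x": -0.9, "y": 0.0, "z": 0.1, "spin": 0}, {"x": -0.9, "y": 0.0, "z": 0.0, "spin": 0}]
end phi 269.1042116781076
```

Emit:
servo_tool --deltas '[{"x": -1,"y": 0.2,"z": -0.1,"spin": 0},{"x": -1,"y": 0.1,"z": 0,"spin": 0},{"x": -0.9,"y": 0.1,"z": 0,"spin": 0},{"x": -1,"y": 0.1,"z": 0,"spin": 0},{"x": -1,"y": 0.1,"z": 0.2,"spin": 0},{"x": -0.9,"y": 0.1,"z": 0.1,"spin": 0},{"x": -0.9,"y": 0,"z": 0.1,"spin": 0},{"x": -0.9,"y": 0,"z": 0,"spin": 0}]'

```text
clock: 21.55
eef_pos: [0.5004, 0.1898, 0.1186]
tool_rot: [0.706, -0.706, -0.033, 0.032]
force: [2.6, 2.9, 2.1]
width: 0.0219
```

```bash
python3 - <<'E'
import json
b=json.load(open("st_new.json"));b["cmd"][2]+=.4;json.dump(b,open("st_new.json","w"))
E
python3 arc2.py 24
```

```text
21.7 P [499.91 189.74 118.57] sd [0.1  0.01 0.03] F [1.73 2.69 2.21] M [ 0.763 -0.555 -0.007] w 0.0222
phi -92 Fin 2.76 Ftan -1.66 Fz 3.16 |F| 4.52  cmd-P [ 0.49 -0.16  0.08]
q [0.775 0.009 0.023 0.655 0.186 0.241] Fz resid [ 0.29 -0.41  0.27  0.02] ratio resid [-0.54  0.82 -0.05]
[{"x": -0.9, "y": 0.3, "z": 0.1, "spin": 0}, {"x": -0.9, "y": 0.1, "z": 0.2, "spin": 0}, {"x": -0.9, "y": 0.0, "z": 0.2, "spin": 0}, {"x": -0.9, "y": 0.0, "z": 0.3, "spin": 0}, {"x": -0.9, "y": 0.0, "z": 0.3, "spin": 0}, {"x": -0.8, "y": 0.0, "z": 0.3, "spin": 0}, {"x": -0.8, "y": 0.0, "z": 0.4, "spin": 0}, {"x": -0.9, "y": 0.0, "z": 0.5, "spin": 0}]
end phi 245.19357016260307
```

Good: the model's error here is 0.02 N. Continuing.

Emit:
servo_tool --deltas '[{"x": -0.9,"y": 0.3,"z": 0.1,"spin": 0},{"x": -0.9,"y": 0.1,"z": 0.2,"spin": 0},{"x": -0.9,"y": 0,"z": 0.2,"spin": 0},{"x": -0.9,"y": 0,"z": 0.3,"spin": 0},{"x": -0.9,"y": 0,"z": 0.3,"spin": 0},{"x": -0.8,"y": 0,"z": 0.3,"spin": 0},{"x": -0.8,"y": 0,"z": 0.4,"spin": 0},{"x": -0.9,"y": 0,"z": 0.5,"spin": 0}]'

```text
clock: 22.37
eef_pos: [0.4937, 0.191, 0.1184]
tool_rot: [-0.706, 0.706, 0.033, -0.032]
force: [4.5, 0.8, 2.1]
width: 0.0218
```

```bash
sed -i 's/RHO=17.6;/RHO=18.0;/' arc2.py; python3 arc2.py 24
```

```text
22.52 P [493.16 191.21 118.32] sd [0.11 0.05 0.03] F [3.95 2.57 2.62] M [ 0.601 -1.137  0.017] w 0.0218
phi -115 Fin 4.02 Ftan -2.53 Fz 3.57 |F| 5.95  cmd-P [ 0.07  0.01 -0.07]
q [0.785 0.006 0.019 0.616 0.109 0.246] Fz resid [-0.4   0.34  0.01 -0.11] ratio resid [ 0.86  0.03 -0.73]
[{"x": -0.8, "y": -0.1, "z": 0.4, "spin": 0}, {"x": -0.8, "y": -0.1, "z": 0.5, "spin": 0}, {"x": -0.8, "y": -0.1, "z": 0.5, "spin": 0}, {"x": -0.8, "y": -0.1, "z": 0.5, "spin": 0}, {"x": -0.7, "y": 0.0, "z": 0.6, "spin": 0}, {"x": -0.7, "y": -0.1, "z": 0.6, "spin": 0}, {"x": -0.6, "y": 0.0, "z": 0.8, "spin": 0}, {"x": -0.6, "y": 0.0, "z": 0.7, "spin": 0}]
end phi 221.04679237531033
```

Emit:
servo_tool --deltas '[{"x": -0.8,"y": -0.1,"z": 0.4,"spin": 0},{"x": -0.8,"y": -0.1,"z": 0.5,"spin": 0},{"x": -0.8,"y": -0.1,"z": 0.5,"spin": 0},{"x": -0.8,"y": -0.1,"z": 0.5,"spin": 0},{"x": -0.7,"y": 0,"z": 0.6,"spin": 0},{"x": -0.7,"y": -0.1,"z": 0.6,"spin": 0},{"x": -0.6,"y": 0,"z": 0.8,"spin": 0},{"x": -0.6,"y": 0,"z": 0.7,"spin": 0}]'

```text
clock: 23.18
eef_pos: [0.4875, 0.1943, 0.1189]
tool_rot: [-0.706, 0.707, 0.033, -0.032]
force: [4.9, -0.4, 3.6]
width: 0.0218
```

```bash
sed -i 's/RHO=18.0;/RHO=18.2;/' arc2.py; python3 arc2.py 24
```

```text
23.33 P [486.97 194.72 118.79] sd [0.09 0.09 0.02] F [4.02 0.15 3.75] M [-0.076 -1.304  0.014] w 0.0218
phi -138 Fin 3.11 Ftan -2.63 Fz 4.70 |F| 6.22  cmd-P [ 0.06  0.55 -0.04]
q [0.792 0.005 0.018 0.598 0.09  0.247] Fz resid [ 0.37  0.03 -0.08 -0.15] ratio resid [ 0.06 -0.69 -0.06]
[{"x": -0.6, "y": -0.1, "z": 0.8, "spin": 0}, {"x": -0.5, "y": 0.0, "z": 0.8, "spin": 0}, {"x": -0.5, "y": -0.1, "z": 0.8, "spin": 0}, {"x": -0.4, "y": 0.0, "z": 0.8, "spin": 0}, {"x": -0.4, "y": 0.0, "z": 0.9, "spin": 0}, {"x": -0.3, "y": -0.1, "z": 0.9, "spin": 0}, {"x": -0.3, "y": 0.0, "z": 0.9, "spin": 0}, {"x": -0.2, "y": 0.0, "z": 0.9, "spin": 0}]
end phi 197.05363790294885
```

Emit:
servo_tool --deltas '[{"x": -0.6,"y": -0.1,"z": 0.8,"spin": 0},{"x": -0.5,"y": 0,"z": 0.8,"spin": 0},{"x": -0.5,"y": -0.1,"z": 0.8,"spin": 0},{"x": -0.4,"y": 0,"z": 0.8,"spin": 0},{"x": -0.4,"y": 0,"z": 0.9,"spin": 0},{"x": -0.3,"y": -0.1,"z": 0.9,"spin": 0},{"x": -0.3,"y": 0,"z": 0.9,"spin": 0},{"x": -0.2,"y": 0,"z": 0.9,"spin": 0}]'

```text
clock: 24.0
eef_pos: [0.4828, 0.2013, 0.119]
tool_rot: [-0.706, 0.707, 0.032, -0.033]
force: [4.2, -3.3, 4.3]
width: 0.0216
```

```bash
python3 arc2.py 24; python3 fit.py
```

```text
24.15 P [482.56 201.85 118.93] sd [0.02 0.12 0.02] F [ 3.14 -2.1   4.06] M [-0.669 -0.938  0.007] w 0.0216
phi -164 Fin 2.47 Ftan -2.91 Fz 5.01 |F| 6.30  cmd-P [ 0.65 -0.1   0.12]
q [0.783 0.007 0.019 0.631 0.112 0.244] Fz resid [ 0.02 -0.09 -0.21  0.18] ratio resid [-0.74 -0.1   0.22]
[{"x": -0.2, "y": 0.1, "z": 0.9, "spin": 0}, {"x": -0.1, "y": 0.0, "z": 1.0, "spin": 0}, {"x": -0.1, "y": 0.0, "z": 0.9, "spin": 0}, {"x": 0.0, "y": 0.0, "z": 1.0, "spin": 0}, {"x": 0.1, "y": 0.0, "z": 0.9, "spin": 0}, {"x": 0.0, "y": 0.0, "z": 1.0, "spin": 0}, {"x": 0.2, "y": -0.1, "z": 0.9, "spin": 0}, {"x": 0.2, "y": 0.0, "z": 1.0, "spin": 0}]
end phi 173.12599610821
q [0.783 0.007 0.019 0.631 0.112 0.244]
[[ 1.9350e+02  5.8000e-01  7.9000e-01  1.7680e+01]
 [ 1.7350e+02 -3.8000e-01 -1.6400e+00  1.6430e+01]
 [ 1.4950e+02 -4.9000e-01 -3.5000e-01  1.7320e+01]
 [ 1.2550e+02  1.9000e-01 -1.0700e+00  1.8030e+01]
 [ 1.0150e+02  0.0000e+00  8.8000e-01  1.9070e+01]
 [ 7.7500e+01  3.8000e-01 -6.4000e-01  1.7120e+01]
 [ 4.9810e+01 -2.7000e-01 -3.0000e-01  1.6470e+01]
 [ 2.5550e+01  1.4000e-01  3.0000e-02  1.6280e+01]
 [ 2.6900e+00 -2.8000e-01 -6.3000e-01  1.5530e+01]
 [-1.6660e+01  2.6000e-01 -1.7300e+00  1.6680e+01]
 [-3.8040e+01 -3.8000e-01 -5.2000e-01  1.9020e+01]
 [-6.7890e+01  3.5000e-01  8.6000e-01  1.8630e+01]
 [-9.2440e+01  2.0000e-02  3.0000e-02  1.6710e+01]
 [-1.1515e+02 -9.0000e-02 -7.4000e-01  1.6590e+01]
 [-1.3776e+02 -2.1000e-01 -1.0000e-01  1.7690e+01]
 [-1.6379e+02  1.8000e-01  2.2000e-01  1.8220e+01]]
```

The first lap is closed back to the pin. Measured forces ran from 2.5 to 8.2 N. The reading was weakest near φ=78°, and there is time in hand, so I'll carry on smoothly for a second lap with the fitted model to even out the pass.

Emit:
servo_tool --deltas '[{"x": -0.2,"y": 0.1,"z": 0.9,"spin": 0},{"x": -0.1,"y": 0,"z": 1.0,"spin": 0},{"x": -0.1,"y": 0,"z": 0.9,"spin": 0},{"x": 0,"y": 0,"z": 1.0,"spin": 0},{"x": 0.1,"y": 0,"z": 0.9,"spin": 0},{"x": 0,"y": 0,"z": 1.0,"spin": 0},{"x": 0.2,"y": -0.1,"z": 0.9,"spin": 0},{"x": 0.2,"y": 0,"z": 1.0,"spin": 0}]'

```text
clock: 24.82
eef_pos: [0.4822, 0.2091, 0.1189]
tool_rot: [-0.706, 0.707, 0.032, -0.033]
force: [2.1, -3.8, 3.4]
width: 0.0214
```

```bash
sed -i 's/RHO=18.2;/RHO=18.1;/' arc2.py; FT=4.2 python3 arc2.py 36
```

```text
24.97 P [482.26 209.66 118.95] sd [0.02 0.1  0.02] F [ 2.92 -2.78  3.66] M [-1.003 -0.682  0.013] w 0.0217
phi 172 Fin 3.32 Ftan -2.35 Fz 4.61 |F| 6.15  cmd-P [ 0.34 -0.34  0.1 ]
q [0.783 0.007 0.019 0.617 0.121 0.246] Fz resid [-0.11 -0.22  0.16  0.15] ratio resid [-0.09  0.23 -0.39]
[{"x": 0.4, "y": 0.1, "z": 1.4, "spin": 0}, {"x": 0.4, "y": 0.0, "z": 1.3, "spin": 0}, {"x": 0.6, "y": 0.0, "z": 1.3, "spin": 0}, {"x": 0.7, "y": 0.0, "z": 1.3, "spin": 0}, {"x": 0.8, "y": -0.1, "z": 1.2, "spin": 0}, {"x": 0.8, "y": 0.0, "z": 1.1, "spin": 0}, {"x": 1.0, "y": 0.0, "z": 1.1, "spin": 0}, {"x": 1.0, "y": 0.0, "z": 1.0, "spin": 0}]
end phi 137.03559953944156
```

Emit:
servo_tool --deltas '[{"x": 0.4,"y": 0.1,"z": 1.4,"spin": 0},{"x": 0.4,"y": 0,"z": 1.3,"spin": 0},{"x": 0.6,"y": 0,"z": 1.3,"spin": 0},{"x": 0.7,"y": 0,"z": 1.3,"spin": 0},{"x": 0.8,"y": -0.1,"z": 1.2,"spin": 0},{"x": 0.8,"y": 0,"z": 1.1,"spin": 0},{"x": 1.0,"y": 0,"z": 1.1,"spin": 0},{"x": 1.0,"y": 0,"z": 1.0,"spin": 0}]'

```text
clock: 25.63
eef_pos: [0.4858, 0.2182, 0.1186]
tool_rot: [-0.706, 0.707, 0.031, -0.034]
force: [0.7, -6.2, 4.1]
width: 0.0216
```

```bash
FT=4.2 N=2 python3 arc2.py 36
```

```text
25.73 P [486.12 218.68 118.64] sd [0.06 0.09 0.02] F [ 0.6  -4.37  4.35] M [-1.523 -0.2    0.056] w 0.0215
phi 141 Fin 3.23 Ftan -3.01 Fz 5.30 |F| 6.90  cmd-P [1.27 0.83 0.41]
q [0.765 0.008 0.018 0.621 0.113 0.245] Fz resid [-0.25  0.1   0.06  0.69] ratio resid [ 0.23 -0.4   0.08]
[{"x": 1.1, "y": 0.1, "z": 0.9, "spin": 0}, {"x": 1.2, "y": 0.0, "z": 0.8, "spin": 0}, {"x": 1.2, "y": 0.0, "z": 0.7, "spin": 0}, {"x": 1.3, "y": 0.0, "z": 0.6, "spin": 0}, {"x": 1.3, "y": 0.0, "z": 0.5, "spin": 0}, {"x": 1.4, "y": -0.1, "z": 0.5, "spin": 0}, {"x": 1.4, "y": 0.0, "z": 0.3, "spin": 0}, {"x": 1.4, "y": 0.0, "z": 0.2, "spin": 0}]
end phi 100.87834550924052
```

Emit:
servo_tool --deltas '[{"x": 1.1,"y": 0.1,"z": 0.9,"spin": 0},{"x": 1.2,"y": 0,"z": 0.8,"spin": 0},{"x": 1.2,"y": 0,"z": 0.7,"spin": 0},{"x": 1.3,"y": 0,"z": 0.6,"spin": 0},{"x": 1.3,"y": 0,"z": 0.5,"spin": 0},{"x": 1.4,"y": -0.1,"z": 0.5,"spin": 0},{"x": 1.4,"y": 0,"z": 0.3,"spin": 0},{"x": 1.4,"y": 0,"z": 0.2,"spin": 0}]'

```text
clock: 26.4
eef_pos: [0.4934, 0.2236, 0.1181]
tool_rot: [-0.706, 0.707, 0.03, -0.035]
force: [-3.0, -6.0, 4.9]
width: 0.0217
```

```bash
FT=4.2 N=2 python3 arc2.py 40
```

```text
26.5 P [494.03 223.81 118.13] sd [0.16 0.05 0.04] F [-0.94 -4.76  4.24] M [-1.707  0.468  0.014] w 0.0217
phi 112 Fin 4.10 Ftan -2.58 Fz 5.19 |F| 7.10  cmd-P [3.2  1.13 0.92]
q [0.76  0.007 0.017 0.579 0.153 0.25 ] Fz resid [0.1  0.   0.59 0.83] ratio resid [-0.34  0.17  0.23]
[{"x": 1.6, "y": 0.1, "z": 0.1, "spin": 0}, {"x": 1.6, "y": -0.1, "z": -0.1, "spin": 0}, {"x": 1.5, "y": 0.0, "z": -0.2, "spin": 0}, {"x": 1.6, "y": 0.0, "z": -0.3, "spin": 0}, {"x": 1.5, "y": 0.0, "z": -0.5, "spin": 0}, {"x": 1.4, "y": 0.0, "z": -0.6, "spin": 0}, {"x": 1.4, "y": 0.0, "z": -0.7, "spin": 0}, {"x": 1.4, "y": 0.0, "z": -0.8, "spin": 0}]
end phi 60.67016724602518
```

Emit:
servo_tool --deltas '[{"x": 1.6,"y": 0.1,"z": 0.1,"spin": 0},{"x": 1.6,"y": -0.1,"z": -0.1,"spin": 0},{"x": 1.5,"y": 0,"z": -0.2,"spin": 0},{"x": 1.6,"y": 0,"z": -0.3,"spin": 0},{"x": 1.5,"y": 0,"z": -0.5,"spin": 0},{"x": 1.4,"y": 0,"z": -0.6,"spin": 0},{"x": 1.4,"y": 0,"z": -0.7,"spin": 0},{"x": 1.4,"y": 0,"z": -0.8,"spin": 0}]'

```text
clock: 27.17
eef_pos: [0.5051, 0.223, 0.1177]
tool_rot: [-0.706, 0.707, 0.03, -0.036]
force: [-4.3, -3.1, 1.3]
width: 0.0215
```

```bash
FT=4.2 N=2 python3 arc2.py 40
```

```text
27.27 P [506.07 222.72 117.9 ] sd [0.16 0.04 0.04] F [-4.02 -3.54  1.11] M [-1.226  1.164 -0.01 ] w 0.0216
phi 71 Fin 4.66 Ftan -2.57 Fz 2.06 |F| 5.71  cmd-P [3.39 0.24 1.15]
q [0.796 0.009 0.023 0.615 0.309 0.259] Fz resid [-0.02  0.6   0.77 -0.  ] ratio resid [ 0.27  0.48 -1.22]
[{"x": 1.3, "y": -0.3, "z": -0.9, "spin": 0}, {"x": 1.1, "y": 0.0, "z": -1.1, "spin": 0}, {"x": 1.1, "y": 0.0, "z": -1.1, "spin": 0}, {"x": 1.0, "y": 0.0, "z": -1.3, "spin": 0}, {"x": 0.9, "y": 0.0, "z": -1.3, "spin": 0}, {"x": 0.7, "y": 0.0, "z": -1.4, "spin": 0}, {"x": 0.6, "y": 0.0, "z": -1.4, "spin": 0}, {"x": 0.5, "y": 0.1, "z": -1.5, "spin": 0}]
end phi 20.519905702370117
```

```bash
python3 - <<'E'
import json
a=json.load(open("st.json"));b=json.load(open("st_new.json"));a["log"]=b["log"];a["q"]=b["q"];json.dump(a,open("st.json","w"))
E
rm st_new.json; FT=4.2 N=3 python3 arc2.py 22
```

```text
27.42 P [506.44 222.63 118.01] sd [0.03 0.02 0.02] F [-3.25 -3.59  1.14] M [-1.228  1.186 -0.007] w 0.0218
phi 69 Fin 4.50 Ftan -1.72 Fz 2.09 |F| 5.25  cmd-P [3.03 0.33 1.04]
q [0.81  0.01  0.026 0.633 0.358 0.261] Fz resid [ 0.62  0.78 -0.11 -0.07] ratio resid [ 0.55 -1.11 -1.06]
[{"x": 0.7, "y": -0.3, "z": -0.5, "spin": 0}, {"x": 0.7, "y": -0.1, "z": -0.5, "spin": 0}, {"x": 0.7, "y": 0.0, "z": -0.6, "spin": 0}, {"x": 0.6, "y": 0.0, "z": -0.5, "spin": 0}, {"x": 0.6, "y": 0.0, "z": -0.7, "spin": 0}, {"x": 0.6, "y": 0.0, "z": -0.6, "spin": 0}, {"x": 0.5, "y": 0.0, "z": -0.7, "spin": 0}, {"x": 0.5, "y": 0.0, "z": -0.7, "spin": 0}]
end phi 38.493758199907624
```

Emit:
servo_tool --deltas '[{"x": 0.7,"y": 0,"z": -0.5,"spin": 0},{"x": 0.7,"y": 0,"z": -0.5,"spin": 0},{"x": 0.7,"y": 0,"z": -0.6,"spin": 0},{"x": 0.6,"y": 0,"z": -0.5,"spin": 0},{"x": 0.6,"y": 0,"z": -0.7,"spin": 0},{"x": 0.6,"y": 0,"z": -0.6,"spin": 0},{"x": 0.5,"y": 0,"z": -0.7,"spin": 0},{"x": 0.5,"y": 0,"z": -0.7,"spin": 0}]'

```text
clock: 28.08
eef_pos: [0.5114, 0.2196, 0.118]
tool_rot: [0.707, -0.706, -0.031, 0.035]
force: [-5.7, -1.0, 1.0]
width: 0.0219
```

```bash
python3 - <<'E'
import json
b=json.load(open("st_new.json"));b["cmd"][2]-=.4;json.dump(b,open("st_new.json","w"))
E
FT=4.2 N=3 python3 arc2.py 24
```

```text
28.23 P [511.84 219.34 118.17] sd [0.09 0.04 0.04] F [-4.6  -1.74  0.72] M [-0.578  1.595 -0.004] w 0.0216
phi 47 Fin 4.37 Ftan -2.13 Fz 1.67 |F| 5.15  cmd-P [ 2.94 -0.71  0.88]
q [0.829 0.013 0.028 0.69  0.393 0.264] Fz resid [ 0.8  -0.25 -0.19  0.18] ratio resid [-0.96 -0.93 -1.66]
[{"x": 0.5, "y": -0.3, "z": -0.8, "spin": 0}, {"x": 0.5, "y": 0.0, "z": -0.8, "spin": 0}, {"x": 0.4, "y": 0.0, "z": -0.9, "spin": 0}, {"x": 0.4, "y": 0.0, "z": -0.8, "spin": 0}, {"x": 0.3, "y": 0.0, "z": -0.9, "spin": 0}, {"x": 0.3, "y": 0.0, "z": -0.9, "spin": 0}, {"x": 0.2, "y": 0.0, "z": -0.9, "spin": 0}, {"x": 0.2, "y": 0.0, "z": -1.0, "spin": 0}]
end phi 14.570332626426241
```

```bash
python3 - <<'E'
import json
a=json.load(open("st.json"));b=json.load(open("st_new.json"));a["log"]=b["log"];a["cmd"]=b["log"][-1][4:7];a["cmd"][0]+=.2;a["cmd"][1]-=.2;json.dump(a,open("st.json","w"))
E
rm st_new.json; FT=4.2 python3 arc2.py 20 -r
```

```text
q [0.829 0.013 0.028 0.69  0.393 0.264] Fz resid [ 0.8  -0.25 -0.19  0.18] ratio resid [-0.96 -0.93 -1.66]
[{"x": 0.7, "y": 0.1, "z": -0.4, "spin": 0}, {"x": 0.7, "y": -0.3, "z": -0.4, "spin": 0}, {"x": 0.6, "y": -0.3, "z": -0.4, "spin": 0}, {"x": 0.7, "y": -0.3, "z": -0.5, "spin": 0}, {"x": 0.6, "y": -0.2, "z": -0.5, "spin": 0}, {"x": 0.6, "y": -0.2, "z": -0.6, "spin": 0}, {"x": 0.3, "y": 0.0, "z": -0.7, "spin": 0}, {"x": 0.3, "y": 0.0, "z": -0.8, "spin": 0}]
end phi 25.98554150904046
```

Emit:
servo_tool --deltas '[{"x": 0,"y": 0,"z": 0,"spin": 0},{"x": 0,"y": 0,"z": 0,"spin": 0},{"x": 0,"y": 0,"z": 0,"spin": 0},{"x": 0,"y": 0,"z": 0,"spin": 0}]'

```text
clock: 28.57
eef_pos: [0.512, 0.2193, 0.1182]
tool_rot: [0.706, -0.706, -0.031, 0.035]
force: [-5.5, -1.2, 0.6]
width: 0.0218
```

```bash
python3 -c "
from h import *
avg(3)"
```

```text
28.72 P [511.97 219.26 118.22] sd [0.   0.02 0.01] F [-5.11 -2.02  1.22] M [-0.573  1.63   0.02 ] w 0.0216
```

Emit:
servo_tool --deltas '[{"x": 0.7,"y": 0.1,"z": -0.4,"spin": 0},{"x": 0.7,"y": -0.2,"z": -0.4,"spin": 0},{"x": 0.6,"y": -0.2,"z": -0.4,"spin": 0},{"x": 0.7,"y": -0.2,"z": -0.5,"spin": 0},{"x": 0.6,"y": -0.2,"z": -0.5,"spin": 0},{"x": 0.6,"y": -0.1,"z": -0.6,"spin": 0},{"x": 0.3,"y": 0,"z": -0.7,"spin": 0},{"x": 0.3,"y": 0,"z": -0.8,"spin": 0}]'

```text
clock: 29.38
eef_pos: [0.5156, 0.2163, 0.1188]
tool_rot: [0.707, -0.706, -0.03, 0.036]
force: [-6.4, 0.2, 2.4]
width: 0.0216
```

```bash
python3 - <<'E'
import json
b=json.load(open("st_new.json"));b["cmd"][2]-=.4;json.dump(b,open("st_new.json","w"))
E
FT=4.2 N=3 python3 arc2.py 24
```

```text
29.53 P [515.93 216.03 118.91] sd [0.06 0.05 0.02] F [-6.2  -0.48  2.02] M [-0.298  2.006 -0.014] w 0.022
phi 30 Fin 5.59 Ftan -2.61 Fz 2.97 |F| 6.85  cmd-P [ 1.   -0.75  0.05]
q [0.854 0.017 0.029 0.745 0.407 0.267] Fz resid [-0.3  -0.23  0.12 -0.22] ratio resid [-0.83 -1.57 -2.18]
[{"x": 0.3, "y": -0.5, "z": -0.9, "spin": 0}, {"x": 0.3, "y": 0.0, "z": -0.9, "spin": 0}, {"x": 0.2, "y": 0.0, "z": -0.9, "spin": 0}, {"x": 0.2, "y": 0.0, "z": -0.9, "spin": 0}, {"x": 0.2, "y": 0.0, "z": -1.0, "spin": 0}, {"x": 0.0, "y": 0.0, "z": -0.9, "spin": 0}, {"x": 0.1, "y": 0.0, "z": -1.0, "spin": 0}, {"x": -0.1, "y": 0.1, "z": -0.9, "spin": 0}]
end phi 1.945243616710294
```

The second lap has the ball riding deeper than I want, with more side load. Lap 1 was closed past the pin with forces in band, so I'll lift off cleanly rather than risk the edge.

Emit:
servo_tool --deltas '[{"x": -0.5,"y": -1.5,"z": -0.3,"spin": 0},{"x": -1,"y": -3,"z": -0.5,"spin": 0},{"x": -1,"y": -5,"z": -0.5,"spin": 0},{"x": 0,"y": -10,"z": 0,"spin": 0},{"x": 0,"y": -15,"z": 0,"spin": 0},{"x": 0,"y": -15,"z": 0,"spin": 0},{"x": 0,"y": 0,"z": 0,"spin": 0},{"x": 0,"y": 0,"z": 0,"spin": 0}]'

```text
clock: 30.2
eef_pos: [0.5186, 0.2138, 0.1707]
tool_rot: [0.707, -0.706, -0.034, 0.031]
force: [0.1, -0.1, -1.4]
width: 0.0216
```

```bash
python3 - <<'E'
from h import *
from plant import bot
avg(4,save="side5.pkl"); s=bot.read_state(); print(rot(s).round(4).tolist())
p=pickle.load(open("side5.pkl","rb"))
a=cv2.resize(p["image"][100:200,170:270,::-1],(500,500),interpolation=cv2.INTER_CUBIC)
cv2.imwrite("pics/side5.png",a)
plan([(.52,-.05,.175),(.5548,-.3036,.172)],step=36)
E
```

```text
30.4 P [517.18 213.35 169.1 ] sd [0.35 0.17 0.42] F [-0.42 -0.29 -1.31] M [-0.039  0.072  0.011] w 0.0215
[[0.9958, -0.0011, -0.0918], [0.0918, -0.0004, 0.9958], [-0.0011, -1.0, -0.0003]]
[{"x": -3.0, "y": -1.0, "z": -33.0, "spin": -0.0}, {"x": -3.0, "y": -1.0, "z": -33.0, "spin": -0.0}, {"x": -3.0, "y": -1.0, "z": -33.0, "spin": -0.0}, {"x": -2.0, "y": -1.0, "z": -33.0, "spin": -0.0}, {"x": -3.0, "y": -1.0, "z": -33.0, "spin": -0.0}, {"x": -2.0, "y": 0.0, "z": -32.0, "spin": -0.0}, {"x": -3.0, "y": -1.0, "z": -33.0, "spin": -0.0}, {"x": -2.0, "y": 0.0, "z": -32.0, "spin": -0.0}]
[{"x": 1.0, "y": 0.0, "z": -32.0, "spin": -0.0}, {"x": 1.0, "y": 0.0, "z": -32.0, "spin": -0.0}, {"x": 2.0, "y": 0.0, "z": -32.0, "spin": -0.0}, {"x": 1.0, "y": 1.0, "z": -32.0, "spin": -0.0}, {"x": 2.0, "y": 0.0, "z": -32.0, "spin": -0.0}, {"x": 1.0, "y": 1.0, "z": -32.0, "spin": -0.0}, {"x": 2.0, "y": 0.0, "z": -32.0, "spin": -0.0}, {"x": 1.0, "y": 1.0, "z": -32.0, "spin": -0.0}]
end [ 554.45372668 -303.5610588   171.82313056] left yaw 0.0
```

View pics/side5.png

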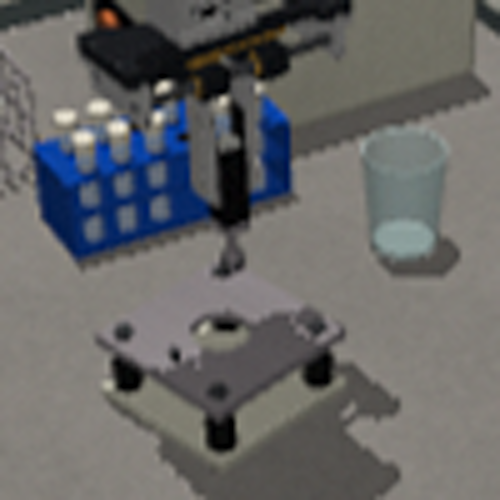

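```bash
python3 - <<'E'
from h import *
p=pickle.load(open("side5.pkl","rb"))
print("ball",ray(p,215.2,152.6,.1137), "hand",ray(p,170+232.5/5-.5,100+190.5/5-.5,.1695+.0))
# where would things project if untilted
K=p["camera_matrix"];T=np.linalg.inv(p["cam_to_world"])
for n,w in(("ball",[.5168,.2133,.1137]),("collar",[.5168,.2133,.1477]),("cap",[.5168,.2133,.2157])):
    c=T[:3,:3]@w+T[:3,3]; uv=K@c/c[2]; print(n,((uv[:2]-[170,100]+.5)*5).round(1))
big=cv2.resize(p["image"][125:160,205:230,::-1],(500,700),interpolation=cv2.INTER_NEAREST)[:600]
cv2.imwrite("pics/side5b.png",big)
E
```

```text
ball [0.51208099 0.20927961 0.1137    ] hand [0.52288725 0.21764016 0.1695    ]
ball [231.7 260.7]
collar [229.3 221.6]
cap [224.4 139.8]
```

View pics/side5b.png

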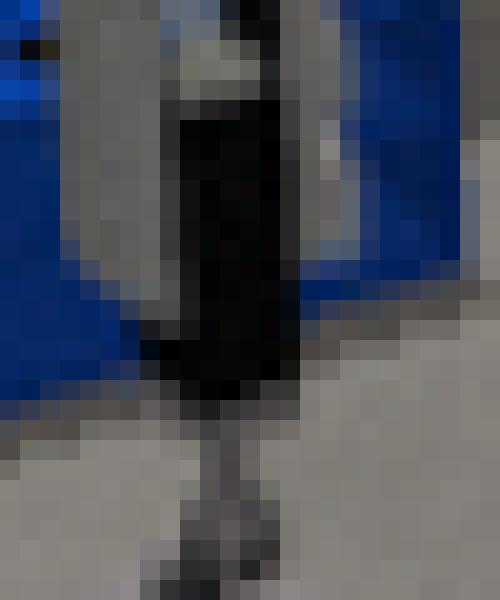

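The enlarged view puts the ball within half a pixel of where an unslipped tool would show it, so there is no visible slip. I'll return to the grasp pose above the well.

Emit:
servo_tool --deltas '[{"x": -2,"y": -1,"z": -15,"spin": 0},{"x": -3,"y": -1,"z": -33,"spin": 0},{"x": -3,"y": -1,"z": -33,"spin": 0},{"x": -2,"y": -1,"z": -33,"spin": 0},{"x": -3,"y": -1,"z": -33,"spin": 0},{"x": -2,"y": 0,"z": -32,"spin": 0},{"x": -3,"y": -1,"z": -33,"spin": 0},{"x": -2,"y": 0,"z": -32,"spin": 0}]'

```text
clock: 31.07
eef_pos: [0.5187, -0.0347, 0.1752]
tool_rot: [-0.706, 0.707, 0.032, -0.032]
force: [-0.2, 0.3, -1.1]
width: 0.0217
```

Emit:
servo_tool --deltas '[{"x": 1,"y": 0,"z": -32,"spin": 0},{"x": 1,"y": 0,"z": -32,"spin": 0},{"x": 2,"y": 0,"z": -32,"spin": 0},{"x": 1,"y": 1,"z": -32,"spin": 0},{"x": 2,"y": 0,"z": -32,"spin": 0},{"x": 1,"y": 1,"z": -32,"spin": 0},{"x": 2,"y": 0,"z": -32,"spin": 0},{"x": 1,"y": 1,"z": -32,"spin": 0}]'

```text
clock: 31.73
eef_pos: [0.553, -0.2882, 0.1719]
tool_rot: [-0.706, 0.706, 0.032, -0.033]
force: [0.0, -0.1, -1.8]
width: 0.0214
```

Emit:
servo_tool --deltas '[{"x": 0,"y": 0,"z": 0,"spin": 0},{"x": 0,"y": 0,"z": 0,"spin": 0},{"x": 0,"y": 0,"z": 0,"spin": 0},{"x": 0,"y": 0,"z": 0,"spin": 0}]'

```text
clock: 32.07
eef_pos: [0.5538, -0.284, 0.1719]
tool_rot: [0.707, -0.706, -0.033, 0.033]
force: [-0.2, -0.6, -0.8]
width: 0.0219
```

```bash
python3 - <<'E'
from h import *
from plant import bot
avg(4)
plan([(.5548,-.3036,.140)],yaw=5.3,step=20,dec=1)
E
```

```text
32.27 P [ 554.33 -284.05  172.3 ] sd [0.13 0.16 0.12] F [-0.62  0.27 -0.74] M [-0.055  0.063 -0.011] w 0.0219
[{"x": -0.7, "y": 16.2, "z": -9.6, "spin": 0.001}, {"x": -0.8, "y": 16.2, "z": -9.7, "spin": 0.0}]
end [ 554.76591457 -303.63629567  140.032021  ] left yaw -0.010619040961104075
```

Emit:
servo_tool --deltas '[{"x": -0.7,"y": 5,"z": -9,"spin": 0},{"x": -0.7,"y": 10,"z": -7,"spin": 0},{"x": -0.2,"y": 15,"z": -3.4,"spin": 0},{"x": 0,"y": 15,"z": 0,"spin": 0},{"x": 0,"y": 4,"z": 0,"spin": 0},{"x": 0,"y": 0,"z": 0,"spin": 0},{"x": 0,"y": 0,"z": 0,"spin": 0},{"x": 0,"y": 0,"z": 0,"spin": 0}]'

```text
clock: 32.93
eef_pos: [0.5548, -0.3055, 0.1239]
tool_rot: [-0.706, 0.707, 0.033, -0.032]
force: [0.0, 0.7, -0.8]
width: 0.0216
```

Emit:
servo_tool --deltas '[{"x": 0,"y": 0,"z": 0,"spin": 0},{"x": 0,"y": 0,"z": 0,"spin": 0},{"x": 0,"y": 0,"z": 0,"spin": 0},{"x": 0,"y": 0,"z": 0,"spin": 0}]'

```text
clock: 33.27
eef_pos: [0.5546, -0.3049, 0.1237]
tool_rot: [-0.706, 0.706, 0.033, -0.032]
force: [0.1, -0.1, -1.9]
width: 0.0217
```

```bash
python3 - <<'E'
from h import *
avg(4,save="side6.pkl")
plan([(.5548,-.3036,.1185)],yaw=5.3,step=30,dec=1)
p=pickle.load(open("side6.pkl","rb"))
cv2.imwrite("pics/side6.png",cv2.resize(p["image"][190:280,270:360,::-1],(600,600),interpolation=cv2.INTER_CUBIC))
E
```

```text
33.47 P [ 554.53 -304.92  123.54] sd [0.05 0.01 0.09] F [ 0.03  0.39 -1.16] M [-0.094  0.077 -0.029] w 0.0218
[{"x": 0.4, "y": 4.9, "z": 1.3, "spin": -0.0}]
end [ 554.74997572 -303.59702983  118.54029518] left yaw 0.026730388789857784
```

View pics/side6.png

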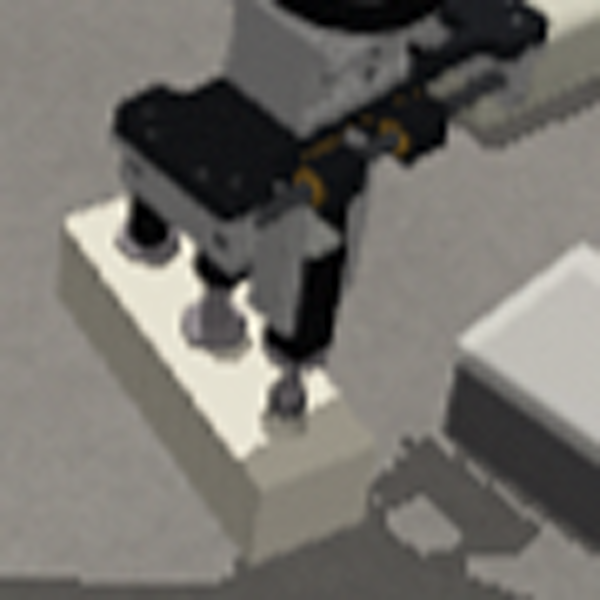

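Emit:
servo_tool --deltas '[{"x": 0.4,"y": 2,"z": 1.3,"spin": 0},{"x": 0,"y": 2,"z": 0,"spin": 0},{"x": 0,"y": 1,"z": 0,"spin": 0},{"x": 0,"y": 2,"z": 0,"spin": 0},{"x": 0,"y": 2,"z": 0,"spin": 0},{"x": 0,"y": 2,"z": 0,"spin": 0},{"x": 0,"y": 0,"z": 0,"spin": 0},{"x": 0,"y": 0,"z": 0,"spin": 0}]'

```text
clock: 34.13
eef_pos: [0.5546, -0.3035, 0.1121]
tool_rot: [0.706, -0.706, -0.032, 0.033]
force: [0.1, -0.0, -1.2]
width: 0.0217
```

```bash
python3 - <<'E'
from h import *
avg(4)
E
```

```text
34.33 P [ 554.75 -303.68  112.41] sd [0.05 0.02 0.08] F [-0.13  0.12 -0.74] M [-0.065  0.053 -0.026] w 0.0217
```

Emit:
servo_tool --deltas '[{"x": 0,"y": 3,"z": 0,"spin": 0},{"x": 0,"y": 3,"z": 0,"spin": 0},{"x": 0,"y": 3,"z": 0,"spin": 0},{"x": 0,"y": 3,"z": 0,"spin": 0},{"x": 0,"y": 0,"z": 0,"spin": 0},{"x": 0,"y": 0,"z": 0,"spin": 0}]'

```text
clock: 34.83
eef_pos: [0.5545, -0.3035, 0.1]
tool_rot: [0.706, -0.706, -0.032, 0.033]
force: [0.0, -0.3, -1.4]
width: 0.0217
```

```bash
python3 - <<'E'
from h import *
avg(3)
E
```

```text
34.98 P [ 554.71 -303.68  100.32] sd [0.07 0.03 0.1 ] F [ 0.29 -0.65 -1.33] M [-0.055  0.039 -0.02 ] w 0.0216
```

The ball is down in the well with no contact force. Lowering to about 1.5 mm above seated.

Emit:
servo_tool --deltas '[{"x": 0,"y": 4,"z": 0,"spin": 0},{"x": 0,"y": 4,"z": 0,"spin": 0},{"x": 0,"y": 4,"z": 0,"spin": 0},{"x": 0,"y": 4,"z": 0,"spin": 0},{"x": 0,"y": 4,"z": 0,"spin": 0},{"x": 0,"y": 3,"z": 0,"spin": 0},{"x": 0,"y": 0,"z": 0,"spin": 0},{"x": 0,"y": 0,"z": 0,"spin": 0}]'

```text
clock: 35.65
eef_pos: [0.5546, -0.3036, 0.0771]
tool_rot: [0.706, -0.706, -0.032, 0.033]
force: [0.5, -0.0, -1.6]
width: 0.0217
```

```bash
python3 - <<'E'
from h import *
avg(4)
E
```

```text
35.85 P [ 554.84 -303.72   77.5 ] sd [0.06 0.03 0.11] F [ 0.18  0.14 -0.96] M [-0.066  0.033  0.019] w 0.0219
```

Emit:
servo_tool --deltas '[{"x": 0,"y": 0.8,"z": 0,"spin": 0},{"x": 0,"y": 0.8,"z": 0,"spin": 0},{"x": 0,"y": 0.5,"z": 0,"spin": 0},{"x": 0,"y": 0,"z": 0,"spin": 0},{"x": 0,"y": 0,"z": 0,"spin": 0},{"x": 0,"y": 0,"z": 0,"spin": 0}]'

```text
clock: 36.35
eef_pos: [0.5547, -0.3036, 0.0754]
tool_rot: [0.706, -0.706, -0.033, 0.032]
force: [-0.8, 0.1, 2.3]
width: 0.0215
```

```bash
python3 - <<'E'
from h import *
avg(4)
E
```

```text
36.55 P [ 554.76 -303.6    75.4 ] sd [0.01 0.03 0.01] F [-0.27  0.72  1.35] M [0.057 0.189 0.008] w 0.0212
```

The collar seats at the same height as when the tool was picked up (75.4 mm), with a light bearing force. Releasing.

Emit:
servo_tool --deltas '[{"x": 0,"y": 0,"z": 0,"spin": 0},{"x": 0,"y": 0,"z": 0,"spin": 0},{"x": 0,"y": 0,"z": 0,"spin": 0},{"x": 0,"y": 0,"z": 0,"spin": 0},{"x": 0,"y": 0,"z": 0,"spin": 0},{"x": 0,"y": 0,"z": 0,"spin": 0},{"x": 0,"y": 0,"z": 0,"spin": 0},{"x": 0,"y": 0,"z": 0,"spin": 0}]' --gripper 90

```text
clock: 37.22
eef_pos: [0.5547, -0.3036, 0.0752]
tool_rot: [0.706, -0.706, -0.032, 0.033]
force: [-0.1, -0.3, 0.7]
width: 0.0719
```

Emit:
servo_tool --deltas '[{"x": 0,"y": -2,"z": 0,"spin": 0},{"x": 0,"y": -10,"z": 0,"spin": 0},{"x": 0,"y": -25,"z": 0,"spin": 0},{"x": 0,"y": -30,"z": 0,"spin": 0},{"x": 0,"y": -30,"z": 0,"spin": 0},{"x": 0,"y": -20,"z": 0,"spin": 0},{"x": 0,"y": 0,"z": 0,"spin": 0},{"x": 0,"y": 0,"z": 0,"spin": 0}]'

```text
clock: 37.88
eef_pos: [0.5554, -0.3041, 0.1942]
tool_rot: [-0.706, 0.707, 0.034, -0.031]
force: [0.1, -0.9, -0.6]
width: 0.0899
```

Emit:
servo_tool --deltas '[{"x": -20,"y": 0,"z": 30,"spin": 0},{"x": -20,"y": 0,"z": 30,"spin": 0},{"x": -20,"y": 0,"z": 30,"spin": 0},{"x": -20,"y": 0,"z": 30,"spin": 0},{"x": 0,"y": 0,"z": 0,"spin": 0},{"x": 0,"y": 0,"z": 0,"spin": 0},{"x": 0,"y": 0,"z": 0,"spin": 0}]'

```text
clock: 38.47
eef_pos: [0.4643, -0.1917, 0.192]
tool_rot: [-0.706, 0.706, 0.033, -0.033]
force: [0.6, -0.7, 0.2]
width: 0.09
```

```bash
python3 - <<'E'
from h import *
avg(2,save="side7.pkl")
p=pickle.load(open("side7.pkl","rb"));w=cloud(p)
t=(w[...,2]>.112)&(w[...,2]<.13)&(abs(w[...,0]-.554)<.03)&(abs(w[...,1]+.303)<.04)
print("tool top",t.sum(),w[t].mean(0),np.median(w[t][:,2]))
cv2.imwrite("pics/side7.png",cv2.resize(p["image"][180:290,250:360,::-1],(600,600),interpolation=cv2.INTER_CUBIC))
E
```

```text
38.57 P [ 464.68 -192.4   192.02] sd [0.03 0.11 0.  ] F [-0.15  0.35 -0.21] M [-0.058  0.057 -0.   ] w 0.0902
tool top 62 [ 0.55137633 -0.30699079  0.12034386] 0.12069216374988978
```

View pics/side7.png

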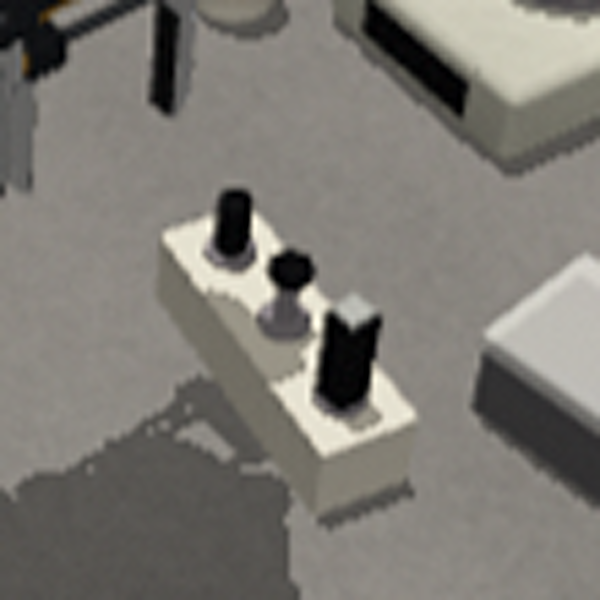

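The tool hangs upright in its own well with the collar down, at (345,350) in the crop. Its neighbours are undisturbed and the gripper is clear, so I'm handing in.

```bash
python3 -c "
from plant import bot
print(bot.sign_off())"
```

```text
the job is handed in; nothing more can be done
None
```

I took the square-handled deburring tool out, ran its head clockwise from the pin all the way round the port edge and about 20° past the pin. I then hung it back in its own well, let go and handed in at about 39 s of the 72 s.

**Contact force on the full lap:** the readings between arcs were about 2.3 N at first touch, before I pressed on, then 2.5 to 8.2 N. They never came near 12 N. The lowest reading on the way round was about 2.5 N, near 78° (measured counter-clockwise from world +x; the pin is at about 196°). I measured only at the ends of the arcs, so a brief dip or peak in between is not ruled out.

**Head position on the edge:** by my fit, the ball's centre stayed about 15.5 to 19 mm from the port's axis. The +x side came closest to the 15 mm limit, and the force direction alone would put it nearer 15.2 mm there.

**Partial second lap:** I carried on to even out the pass, from the pin to about 30°. The ball rode too deep there (an estimated 14.5 mm from the axis at worst), although the readings were only 5 to 7 N. I broke it off and lifted clear, so the tool left the edge at about 30°, not at the pin.

**Put-back:** the collar met the holder at the same gripper height as at pick-up (75.4 mm). The last picture shows the tool upright in its well, handle top at about 121 mm against 122 mm nominal. The awl and scraper look unmoved and the gripper was clear.

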